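Change the drives in the copy station

ROBOT

A 6-joint arm with a two-finger parallel gripper is mounted at the origin on the work surface. World frame = base frame: x ahead of the robot, y to its left, z up, the work surface at z = 0. Lengths are in m, angles in degrees, forces in N, time in s.
With the tool pointing down it reaches from about 0.35 to 0.875 m from the base axis. Payload 4.2 kg.
Tool frame: the origin (TCP) lies on the front face of the gripper's body, between the roots of the fingers; the fingertips stand finger_overhang ahead of it and the grasp point (between the pads) lies 51 mm ahead of it (finger_overhang is the distance from the TCP to the fingertips, in m); z points along the fingers, y is the line along which they close (so a half turn about z gives the same grasp; the last joint's range is limited). The gripper opens to 87 mm and grips with 3 to 60 N. Pads are 19 mm wide; open, the fingers measure 117 mm over their backs; the gripper's body (75 mm by 190 mm) begins 51 mm behind the grasp point.
Start: joints at [81.222, 22.042, 0.453, 0, -68.411, -14.817], TCP at [0.25, 0.573, 0.292] pointing down, gripper open.
Joint ranges: [-179.83, 179.83], [-69.29, 118.12], [-61.27, 80.66], [-181.25, 117.63], [-171.15, -9.14], [-177.46, 177.46]. Speed limits (degrees/s): [159.86, 159.86, 180, 180, 180, 180].

INTERFACE

Orientations are given as a 3x3 rotation matrix whose columns are the frame's x, y, z axes.
In Python, from station import sense, capture, camera_model, finish_job, finger_overhang gives the robot as it stands. The module is installed in compiled form; this text tells all that it offers.
- The arm moves only by the tool jog_arm, never from a script. Its argument "rows" is a list that holds one entry, the list of rows, each a list of 4 numbers: the shift along the tool's x, y, z in m, then the turn about the tool's z in rad. A call has 1 to 20 rows; each row shifts and turns the commanded pose from where the row before left it, along the tool's axes as they then stand; what a row does not reach is not made up. A row lasts 1/8 s, in which the tool goes at most 62.5 mm and 10.7 degrees, less where a joint would pass 70% of its speed; a pose out of reach is approached as far as the arm can. A call is refused whole if a number of a shift passes 0.0625 or a number of a turn 0.188, either way. A call with a gripper value outside its range is refused whole. "claw" is the opening, from 0 (shut) to 1 (fully open), set as the call begins (left out, the last holds). The fingers move at their own pace and stop on an object; the grip force is fixed at half the most. Time passes only in rows, so rows that do not move let the fingers close. It gives the time, the measured TCP pose, the force, the opening and the grip force at its end, in the units of the state.
- sense(): the state, without advancing time (a new reading comes with each control period).
- capture(name): name is "side" or "top" or "wrist"; returns the picture (480x640x3 uint8, red, green, blue); there is no depth.
- camera_model(name): a dict with "fovy" (degrees; the focal length in pixels is half the picture's height over the tangent of half this angle, whatever the lens; pixels are square), "cx", "cy" (the principal point, pixels), "eye" and "rotation" of the camera in the world. Camera axes: x right, y down, z forward; pixel columns grow to the right and rows downward; lengths in m; the calibration is good to about 2 mm. A picture is of the moment at which its call begins: read the wrist's pose just before it. camera_model takes no time and is no camera call; for the wrist camera it gives the pose at the moment of the call.
- finish_job(): hands the job in; it is judged then, once.
The state is a dict: "time_s": time; "joints": joint angles; "joint_velocities": joint speeds; "effort": joint torques, N m; "tcp_pos": TCP position; "ee_rot": TCP orientation; "wrist_force": force on the tool from outside, world axes, zero at the start; "moment": the same for the moment, N m; "gripper_width": opening from 0.0 (shut) to 1.0 (fully open); "gripper_force": force on a finger pad.
Only numpy, scipy, OpenCV 4.12 (cv2) and the standard library are available. Lean on these libraries where they do the work, as an engineer would, in place of code of your own. Each camera call takes 0.05 s, during which the arm holds its last target. There are 200 camera calls.

TASK

First lay the finished orange drive caddies from the copy station flat in the black out-tray, then blow out the empty lanes: press the red cap of the air duster right down and let it spring up again. Next slide every blue caddy flat into a lane of its own until it is fully home against the back stop and holds in that lane's yellow presence lever, and once all are in, press the green start button right down and let it go. Leave the mouse and the mug where they are.

Things in the scene. Friction and masses are not known exactly. Their poses are not given: they have to be found in the camera images.
- tray: Black out-tray, fixed, 150 (x) x 170 (y) x 20 high, walls and floor about 4 thick; origin: centre of its underside. Holds two caddies side by side, both along its x axis.
- cap_top (a point): Centre of the top of the red cap (34 across) of the air duster can, about 204 above the table. The can (white and blue, 64 across) stands fixed in a holder. The cap moves straight down.
- cap (a joint): Travel of the duster's sprung cap in m: 0 up, 0.008 right down; needs about 2 N to start and 9 N to be right down; springs back by itself.
- start_top (a point): Centre of the top of the green start button (32 across) on the grey block at the station's left front side.
- start (a joint): Travel of the start button in m: 0 up, 0.006 right down; about 5 N; springs back.
- bay0 (a point): Where a caddy's origin lies when it is fully home in lane 0 of the grey fixed copy station: on the deck, 12 above the table. x points in towards the back stop, y left. The lane runs along x and is open in front and above, 62 wide between black guide rails that rise 10 above the deck from x -65 to +55.
- lever0 (a joint): Presence lever of lane 0: yellow hinged paddle, 24 wide, hanging slanted out of the housing, tip about 19 in front of the back stop and 17 above the table. 0 rad: sprung out; about 0.4: pushed in by the end of a caddy that slides fully home along +x (the switch makes at 0.28). Its spring pushes back with under 0.7 N, less than the caddy's friction.
- bay1 (a point): Where a caddy's origin lies when it is fully home in lane 1 of the grey fixed copy station: on the deck, 12 above the table. x points in towards the back stop, y left. Lanes are 78 apart in y; the deck reaches from x -80 to +110.
- lever1 (a joint): Presence lever of lane 1: yellow hinged paddle, 24 wide, hanging slanted out of the housing, tip about 19 in front of the back stop and 17 above the table. 0 rad: sprung out; about 0.4: pushed in by the end of a caddy that slides fully home along +x (the switch makes at 0.28). Its spring pushes back with under 0.7 N, less than the caddy's friction.
- bay2 (a point): Where a caddy's origin lies when it is fully home in lane 2 of the grey fixed copy station: on the deck, 12 above the table. x points in towards the back stop, y left. Back stop: the face of a grey housing at x +55, which rises to 62 above the table and is notched in the middle of each lane for its lever.
- lever2 (a joint): Presence lever of lane 2: yellow hinged paddle, 24 wide, hanging slanted out of the housing, tip about 19 in front of the back stop and 17 above the table. 0 rad: sprung out; about 0.4: pushed in by the end of a caddy that slides fully home along +x (the switch makes at 0.28). Its spring pushes back with under 0.7 N, less than the caddy's friction.
- bay3 (a point): Where a caddy's origin lies when it is fully home in lane 3 of the grey fixed copy station: on the deck, 12 above the table. x points in towards the back stop, y left. The start button's block stands left of this lane.
- lever3 (a joint): Presence lever of lane 3: yellow hinged paddle, 24 wide, hanging slanted out of the housing, tip about 19 in front of the back stop and 17 above the table. 0 rad: sprung out; about 0.4: pushed in by the end of a caddy that slides fully home along +x (the switch makes at 0.28). Its spring pushes back with under 0.7 N, less than the caddy's friction.
- blue0: Blue drive caddy, 110 long (x) x 54 wide (y) x 24 thick, with an upright black grip rib on top along x, 60 long, 14 wide, from z 24 to z 56. Both ends alike: either may go first; about 0.35 kg. Origin: centre of its underside, z up. A drive still to be copied; starts flat on the table at any yaw. May be absent (None).
- blue1: Blue drive caddy, 110 long (x) x 54 wide (y) x 24 thick, with an upright black grip rib on top along x, 60 long, 14 wide, from z 24 to z 56. Both ends alike: either may go first; about 0.35 kg. Origin: centre of its underside, z up. A drive still to be copied; starts flat on the table at any yaw. May be absent (None).
- blue2: Blue drive caddy, 110 long (x) x 54 wide (y) x 24 thick, with an upright black grip rib on top along x, 60 long, 14 wide, from z 24 to z 56. Both ends alike: either may go first; about 0.35 kg. Origin: centre of its underside, z up. A drive still to be copied; starts flat on the table at any yaw. May be absent (None).
- blue3: Blue drive caddy, 110 long (x) x 54 wide (y) x 24 thick, with an upright black grip rib on top along x, 60 long, 14 wide, from z 24 to z 56. Both ends alike: either may go first; about 0.35 kg. Origin: centre of its underside, z up. A drive still to be copied; starts flat on the table at any yaw. May be absent (None).
- orange0: Orange drive caddy, 110 long (x) x 54 wide (y) x 24 thick, with an upright black grip rib on top along x, 60 long, 14 wide, from z 24 to z 56. Both ends alike: either may go first; about 0.35 kg. Origin: centre of its underside, z up. A drive already copied; starts in a lane, ejected 22 to 30 short of fully home, clear of the lever. May be absent (None).
- orange1: Orange drive caddy, 110 long (x) x 54 wide (y) x 24 thick, with an upright black grip rib on top along x, 60 long, 14 wide, from z 24 to z 56. Both ends alike: either may go first; about 0.35 kg. Origin: centre of its underside, z up. A drive already copied; starts in a lane, ejected 22 to 30 short of fully home, clear of the lever. May be absent (None).
- orange2: Orange drive caddy, 110 long (x) x 54 wide (y) x 24 thick, with an upright black grip rib on top along x, 60 long, 14 wide, from z 24 to z 56. Both ends alike: either may go first; about 0.35 kg. Origin: centre of its underside, z up. A drive already copied; starts in a lane, ejected 22 to 30 short of fully home, clear of the lever. May be absent (None).
- orange3: Orange drive caddy, 110 long (x) x 54 wide (y) x 24 thick, with an upright black grip rib on top along x, 60 long, 14 wide, from z 24 to z 56. Both ends alike: either may go first; about 0.35 kg. Origin: centre of its underside, z up. A drive already copied; starts in a lane, ejected 22 to 30 short of fully home, clear of the lever. May be absent (None).
- mouse: Black computer mouse, 105 x 60 x 32, loose on the desk; not part of the job, leave it alone. Origin: centre of its underside.
- mug: Blue ceramic mug, 80 across, 90 high, loose on the desk; not part of the job, leave it alone. Origin: centre of its underside.
Not all that is in view belongs to the job. What is shaped like the blue3 but turquoise is not meant.

How it is judged (in metres and radians):
On the way, in this order (a step that is already met when the one before it is completed fails the run):
1. all orange caddies lie flat in the out-tray (angle between each of orange0, orange1, orange2, orange3's own z axis and vertical below 0.08 rad and z of each of orange0, orange1, orange2, orange3 in the frame of tray below 0.009 m and x of orange0 in the frame of tray between -0.075 and 0.075 m and y of orange0 in the frame of tray between -0.085 and 0.085 m and x of orange1 in the frame of tray between -0.075 and 0.075 m and y of orange1 in the frame of tray between -0.085 and 0.085 m and x of orange2 in the frame of tray between -0.075 and 0.075 m and y of orange2 in the frame of tray between -0.085 and 0.085 m and x of orange3 in the frame of tray between -0.075 and 0.075 m and y of orange3 in the frame of tray between -0.085 and 0.085 m), for 0.2 s.
2. the duster's cap is pressed right down while no lever is held in (value of joint cap above 0.006 m and value of joint each of lever0, lever1, lever2, lever3 below 0.1 rad), for 0.05 s.
3. the duster's cap is up again (value of joint cap below 0.001 m), for 0.1 s.
4. every blue caddy is home in a lane, its lever held in (angle between each of blue0, blue1, blue2, blue3's own z axis and vertical below 0.08 rad and ((horizontal distance between blue0 and bay0 below 0.009 m and height (world z) of blue0 below 0.016 m and value of joint lever0 above 0.28 rad) or (horizontal distance between blue0 and bay1 below 0.009 m and height (world z) of blue0 below 0.016 m and value of joint lever1 above 0.28 rad) or (horizontal distance between blue0 and bay2 below 0.009 m and height (world z) of blue0 below 0.016 m and value of joint lever2 above 0.28 rad) or (horizontal distance between blue0 and bay3 below 0.009 m and height (world z) of blue0 below 0.016 m and value of joint lever3 above 0.28 rad)) and ((horizontal distance between blue1 and bay0 below 0.009 m and height (world z) of blue1 below 0.016 m and value of joint lever0 above 0.28 rad) or (horizontal distance between blue1 and bay1 below 0.009 m and height (world z) of blue1 below 0.016 m and value of joint lever1 above 0.28 rad) or (horizontal distance between blue1 and bay2 below 0.009 m and height (world z) of blue1 below 0.016 m and value of joint lever2 above 0.28 rad) or (horizontal distance between blue1 and bay3 below 0.009 m and height (world z) of blue1 below 0.016 m and value of joint lever3 above 0.28 rad)) and ((horizontal distance between blue2 and bay0 below 0.009 m and height (world z) of blue2 below 0.016 m and value of joint lever0 above 0.28 rad) or (horizontal distance between blue2 and bay1 below 0.009 m and height (world z) of blue2 below 0.016 m and value of joint lever1 above 0.28 rad) or (horizontal distance between blue2 and bay2 below 0.009 m and height (world z) of blue2 below 0.016 m and value of joint lever2 above 0.28 rad) or (horizontal distance between blue2 and bay3 below 0.009 m and height (world z) of blue2 below 0.016 m and value of joint lever3 above 0.28 rad)) and ((horizontal distance between blue3 and bay0 below 0.009 m and height (world z) of blue3 below 0.016 m and value of joint lever0 above 0.28 rad) or (horizontal distance between blue3 and bay1 below 0.009 m and height (world z) of blue3 below 0.016 m and value of joint lever1 above 0.28 rad) or (horizontal distance between blue3 and bay2 below 0.009 m and height (world z) of blue3 below 0.016 m and value of joint lever2 above 0.28 rad) or (horizontal distance between blue3 and bay3 below 0.009 m and height (world z) of blue3 below 0.016 m and value of joint lever3 above 0.28 rad))), for 0.2 s.
5. start is pressed with every blue caddy home (all of step 4 and value of joint start above 0.0045 m), for 0.05 s.
At the end, for the whole second after the job is handed in: Every orange caddy lies flat on the floor of the out-tray; every blue caddy lies flat on the deck in a lane of its own, within 9 mm of fully home, with that lane's lever pushed in by more than 0.28 rad; cap and start button are up again and all caddies are at rest (all of step 1 and all of step 4 and linear speed of each of blue0, blue1, blue2, blue3, orange0, orange1, orange2, orange3 below 0.02 m/s and value of joint cap below 0.001 m and value of joint start below 0.0015 m); the robot touches nothing.
It fails at once if the mouse is disturbed (moved over 4 cm) (distance of mouse from where it was at the start of the episode above 0.04 m).
It fails at once if the mug is disturbed (moved over 4 cm) (distance of mug from where it was at the start of the episode above 0.04 m).
Of blue0, blue1, blue2, blue3 only 3 to 4 are there at a start; the rules pass over those that are not, and their reading is None.
Of orange0, orange1, orange2, orange3 only 1 to 2 are there at a start; the rules pass over those that are not, and their reading is None.
At some moment in a run one of blue0, blue1, blue2, blue3 may be knocked a few centimetres aside while the robot is not near it.
It also fails if it takes over 210 s, if anything falls off the work surface, if the arm or the gripper's body presses on something with over 40 N, if the wrist force passes 120 N, or if a joint passes its speed limit or range.

## Working session

There is one attempt and no reset: what is moved stays moved. The work goes in short steps, Python scripts to look and compute and a tool call to move; the robot and the scene stay as the last step left them, time stands still between calls to the robot, and variables do not carry over. Pictures are saved under pics/ and viewed, at most 14 in all, crops included, and the job is handed in when it is done.

Besides the shell and the picture viewer there is one more tool, called after ">>>" as name([rows], argument=value, ...), one row to a line, values as JSON. jog_arm: Moves the arm, as the interface text tells. Its arguments: {"type":"object","properties":{"rows":{"type":"array"},"claw":{"type":"number"}},"required":["rows"]}

```bash
mkdir -p pics; python3 - <<'E'
from station import *
import cv2,numpy as np
s=sense();print(s['time_s'],s['tcp_pos'],np.round(s['ee_rot'],3).tolist(),finger_overhang if not callable(finger_overhang) else finger_overhang())
for n in("top","side"):
    im=capture(n);cv2.imwrite(f"pics/{n}0.png",im[:,:,::-1])
    m=camera_model(n);print(n,{k:np.round(v,4).tolist() if not isinstance(v,str) else v for k,v in m.items()})
E
```

```text
0.0 [0.24994257 0.57235287 0.29114916] [[0.916, -0.4, -0.001], [-0.4, -0.916, -0.002], [0.0, 0.002, -1.0]] 0.0697
top {'fovy': 52.0364, 'cx': 316.3648, 'cy': 234.316, 'eye': [0.289, 0.0708, 1.2827], 'rotation': [[0.0041, -0.9838, 0.1792], [-1.0, -0.0039, 0.0017], [-0.001, -0.1792, -0.9838]]}
side {'fovy': 54.739, 'cx': 316.7019, 'cy': 242.641, 'eye': [0.224, 0.5633, 0.8521], 'rotation': [[-0.8761, -0.3656, 0.3143], [-0.482, 0.6807, -0.5517], [-0.0122, -0.6349, -0.7725]]}
```

View pics/top0.png

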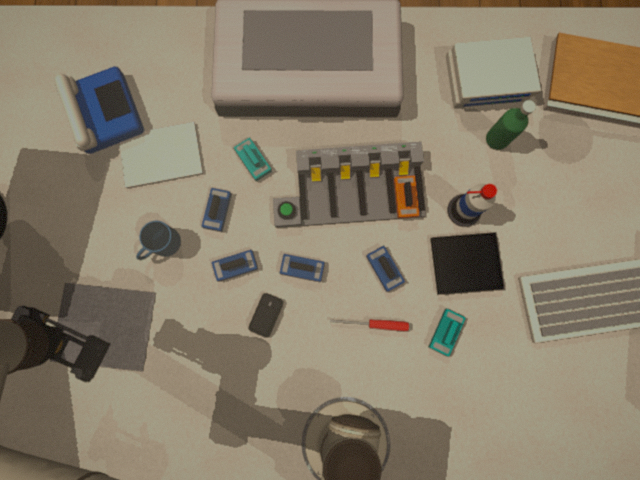

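View pics/side0.png

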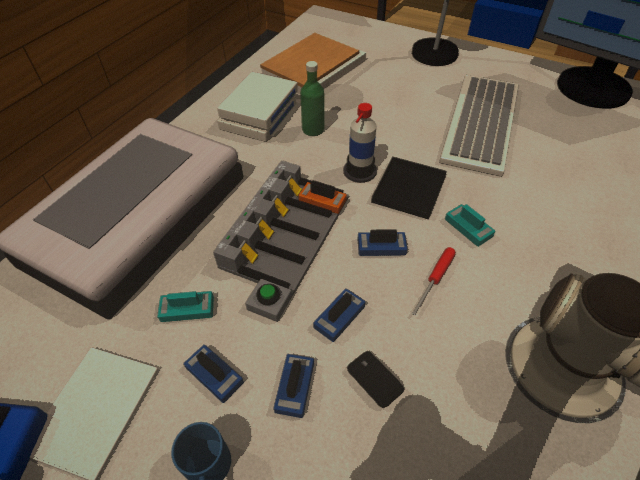

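The top view shows four blue caddies at about (217,209), (235,265), (302,267) and (385,268). The one orange caddy is in the right-hand lane at (407,196). The tray is at (467,263), the red cap at (488,192), the green button at (287,210), the mouse at (266,314) and the mug at (158,238). The two turquoise caddies are decoys.

```bash
cat > h.py <<'E'
from station import *
import cv2,numpy as np
from scipy.spatial.transform import Rotation
def proj(m,p):
    R=np.array(m['rotation']);f=240/np.tan(np.radians(m['fovy']/2))
    c=R.T@(np.array(p)-m['eye']);return np.array([m['cx']+f*c[0]/c[2],m['cy']+f*c[1]/c[2]])
def ray(m,uv):
    f=240/np.tan(np.radians(m['fovy']/2))
    d=np.array(m['rotation'])@np.array([(uv[0]-m['cx'])/f,(uv[1]-m['cy'])/f,1]);return np.array(m['eye']),d/np.linalg.norm(d)
def plane(m,uv,z):
    e,d=ray(m,uv);return e+d*(z-e[2])/d[2]
def tri(a,ua,b,ub):
    e1,d1=ray(a,ua);e2,d2=ray(b,ub)
    t=np.linalg.lstsq(np.c_[d1,-d2],e2-e1,rcond=None)[0]
    p,q=e1+t[0]*d1,e2+t[1]*d2;return (p+q)/2,np.linalg.norm(p-q)
def mask(im,lo,hi):
    return cv2.inRange(cv2.cvtColor(im,cv2.COLOR_RGB2HSV),lo,hi)
COL=dict(blue=((105,110,40),(125,255,255)),orange=((6,150,90),(16,255,255)),red=((174,150,100),(180,255,255)),red2=((0,170,110),(4,255,255)),green=((45,120,40),(75,255,255)),yellow=((20,140,90),(32,255,255)))
def blobs(im,c,amin=30,close=1):
    k=mask(im,*COL[c]); 
    if close>1:k=cv2.morphologyEx(k,cv2.MORPH_CLOSE,np.ones((close,close)))
    cs,_=cv2.findContours(k,cv2.RETR_EXTERNAL,cv2.CHAIN_APPROX_NONE)
    return sorted([c for c in cs if cv2.contourArea(c)>amin],key=lambda c:cv2.moments(c)['m10']/cv2.moments(c)['m00'])
def flat(m,c,z):
    "minimum area rectangle of a contour cast onto height z: centre, long side, short side, yaw of long side"
    P=np.array([plane(m,p[0],z)[:2] for p in c],np.float32)
    b=cv2.boxPoints(cv2.minAreaRect(P*1000))/1000
    e1,e2=b[1]-b[0],b[2]-b[1]
    if np.linalg.norm(e1)<np.linalg.norm(e2):e1,e2=e2,e1
    return b.mean(0),np.linalg.norm(e1),np.linalg.norm(e2),np.degrees(np.arctan2(e1[1],e1[0]))%180
def cen(c):
    M=cv2.moments(c);return M['m10']/M['m00'],M['m01']/M['m00']
def plan(xy,z,yaw_y=None):
    "shifts in tool axes from here to tcp xyz, turn needed so that tool y lies along yaw_y (deg, mod 180)"
    s=sense();R=np.array(s['ee_rot']);d=np.array([xy[0],xy[1],z])-s['tcp_pos']
    out=np.round(R.T@d*1000,1).tolist()
    if yaw_y is not None:
        a=np.degrees(np.arctan2(R[1,1],R[0,1]));t=(-(yaw_y-a)+90)%180-90
        out+=[f'turn {np.radians(t):.3f} rad',f'j6 {s["joints"][5]:.0f}']
    return out
E
python3 - <<'E'
from h import *
T=camera_model('top');S=camera_model('side')
t=cv2.imread('pics/top0.png')[:,:,::-1].copy();s=cv2.imread('pics/side0.png')[:,:,::-1].copy()
for c,z,k in(('blue',.024,7),('orange',.036,7),('yellow',.03,1),('green',.04,1),('red',.204,1),('red2',.204,1)):
    for b in blobs(t,c,25,k):
        r=flat(T,b,z);print(c,np.round(cen(b)),np.round(r[0],4),np.round(r[1:],3))
    print(c,'side',[np.round(cen(b),1).tolist() for b in blobs(s,c,25,k)])
k=cv2.inRange(cv2.cvtColor(t,cv2.COLOR_RGB2GRAY),0,40);cs,_=cv2.findContours(k,0,1)
for b in cs:
    if cv2.contourArea(b)>400:r=flat(T,b,.02);print('blk',np.round(cen(b)),np.round(r[0],4),np.round(r[1:],3))
E
```

```text
blue [102. 107.] [0.8762 0.6528] [ 0.196  0.13  22.044]
blue [465. 207.] [ 0.5923 -0.3223] [6.2000e-02 3.0000e-02 3.7241e+01]
blue [511.  98.] [ 0.8983 -0.442 ] [1.3600e-01 1.6000e-02 9.5576e+01]
blue side [[16.2, 435.0], [212.8, 377.0], [293.8, 384.1], [338.8, 312.7], [359.2, 150.0], [379.7, 243.6], [504.2, 21.9], [603.2, 21.5]]
orange [107.   2.] [1.18   0.6668] [6.0500e-01 1.3000e-02 9.0195e+01]
orange [406. 196.] [ 0.6194 -0.1613] [0.114 0.058 3.97 ]
orange [477.   3.] [ 1.1805 -0.3795] [4.3800e-01 1.9000e-02 9.0194e+01]
orange [577.   3.] [ 1.1814 -0.6566] [4.2000e-02 1.9000e-02 9.0195e+01]
orange [596.  74.] [ 0.9678 -0.6951] [ 0.244  0.2   78.482]
orange [615.   3.] [ 1.1818 -0.7721] [7.9000e-02 1.9000e-02 9.0195e+01]
orange side [[306.0, 6.7], [308.5, 57.5], [321.7, 198.7], [415.4, 17.0], [461.6, 29.3], [550.2, 52.5]]
yellow [316. 174.] [0.681 0.076] [0.036 0.024 0.219]
yellow [345. 172.] [ 0.6868 -0.001 ] [3.60000e-02 2.40000e-02 1.79742e+02]
yellow [374. 169.] [ 0.6926 -0.0806] [3.60000e-02 2.40000e-02 1.79116e+02]
yellow [403. 168.] [ 0.6985 -0.1577] [3.70000e-02 2.40000e-02 1.78511e+02]
yellow side [[249.0, 252.6], [265.5, 229.0], [280.8, 207.0], [294.5, 186.4]]
green [286. 209.] [0.5832 0.152 ] [0.029 0.026 0.765]
green side [[267.0, 291.1], [308.3, 83.5]]
red side []
red2 [390. 325.] [ 0.2878 -0.0846] [8.3000e-02 1.8000e-02 8.5122e+01]
red2 [488. 190.] [ 0.5819 -0.3035] [6.40000e-02 3.00000e-02 1.11679e+02]
red2 side [[364.4, 106.9], [442.2, 264.1]]
blk [ 57. 344.] [0.2171 0.7401] [ 0.254  0.159 65.883]
blk [467. 263.] [ 0.446  -0.3157] [ 0.169  0.145 94.854]
```

```bash
python3 - <<'E'
from h import *
T=camera_model('top');S=camera_model('side')
t=cv2.imread('pics/top0.png')[:,:,::-1].copy();s=cv2.imread('pics/side0.png')[:,:,::-1].copy()
COL['blue']=((105,60,20),(130,255,255))
hv=cv2.cvtColor(t,cv2.COLOR_RGB2HSV)
for b in blobs(t,'blue',150,5):
    r=flat(T,b,.024);print(np.round(cen(b)),np.round(r[0],4),np.round(r[1:],3))
ty=[cen(b) for b in blobs(t,'yellow',25)];sy=[cen(b) for b in blobs(s,'yellow',25)]
for a,b in zip(ty,sy):p,e=tri(T,a,S,b);print('lev',np.round(p,4),round(e,4))
print('green',tri(T,cen([b for b in blobs(t,'green',25)][0]),S,(267,291.1)))
b=[b for b in blobs(t,'red2',25) if cen(b)[0]>450][0];print('cap circ',cv2.boundingRect(b))
A=t[165:235,430:510];B=s[85:165,325:405]
C=t[140:235,265:435]
o=np.zeros((600,800,3),np.uint8);o[:280,:320]=cv2.resize(A,(320,280),interpolation=2);o[:320,400:720]=cv2.resize(B,(320,320),interpolation=2);o[325:325+int(95*2.8),:476]=cv2.resize(C,(476,266),interpolation=2)
cv2.imwrite('pics/c1.png',o[:,:,::-1])
E
```

```text
[107. 107.] [0.866  0.6586] [ 0.213  0.16  23.365]
[211. 219.] [0.5851 0.3389] [1.05000e-01 5.10000e-02 1.69806e+02]
[234. 266.] [0.4374 0.2844] [1.06000e-01 5.00000e-02 1.08183e+02]
[302. 268.] [0.432  0.1106] [1.0600e-01 5.0000e-02 7.8926e+01]
[385. 268.] [ 0.4308 -0.1041] [ 0.106  0.052 29.003]
[497.  99.] [ 0.896  -0.4229] [1.7400e-01 1.9000e-02 9.6282e+01]
lev [0.6789 0.0754 0.0317] 0.0012
lev [ 0.6849 -0.0021  0.0313] 0.0016
lev [ 0.6912 -0.0804  0.0311] 0.0024
lev [ 0.6968 -0.1573  0.0326] 0.0011
green (array([0.58007173, 0.15121064, 0.04711319]), np.float64(0.0009463060080357676))
cap circ (467, 184, 29, 14)
```

View pics/c1.png

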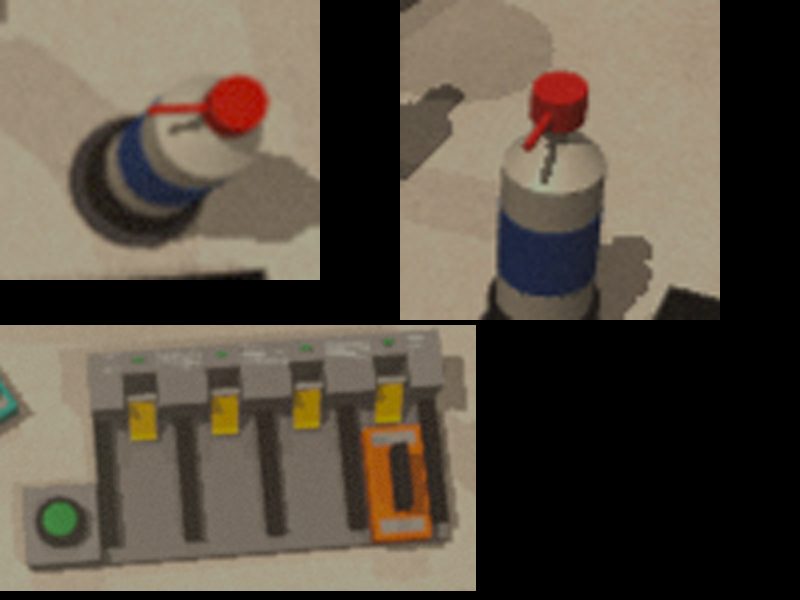

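The crops show the cap disc at top pixel (490,190.5) and side pixel (365,106). All four levers are visible and the front edge of the deck is clear.

```bash
python3 - <<'E'
from h import *
T=camera_model('top');S=camera_model('side')
t=cv2.imread('pics/top0.png')[:,:,::-1].copy()
print('cap',tri(T,(490,190.5),S,(365,106.3)),plane(T,(490,190.5),.204),plane(S,(365,106.3),.204))
yaw=np.radians(4.4);X=np.array([np.cos(yaw),np.sin(yaw)]);Y=np.array([-X[1],X[0]])
for b in blobs(t,'yellow',25):
    P=np.array([plane(T,p[0],.017)[:2] for p in b]);print('levtip-36 bx',round((P@X).min()-.036,4),'by',round(flat(T,b,.031)[0]@Y,4))
for p in((419.6,216.8),(300.7,223.9),(360,220.3)):print('front+80',round(plane(T,p,.012)[:2]@X+.08,4))
o=np.array([.6194,-.1613]);print('or',o@X,o@Y)
for p in((.5851,.3389,.024),(.4374,.2844,.024)):print(proj(T,p))
print(plan((.6194,-.1613),.25,94.4))
E
```

```text
cap (array([ 0.5876847 , -0.3197054 ,  0.20574474]), np.float64(0.00039120064364113683)) [ 0.58797373 -0.32037922  0.204     ] [ 0.58887071 -0.32208032  0.204     ]
levtip-36 bx 0.634 by 0.0235
levtip-36 bx 0.6338 by -0.0536
levtip-36 bx 0.6337 by -0.1333
levtip-36 bx 0.6336 by -0.2106
front+80 0.6316
front+80 0.6354
front+80 0.6337
or 0.6051996954924985 -0.2083443749559537
[215.26780624 208.90871712]
[234.08695436 264.92072477]
[632.3, 524.3, 42.4, 'turn -0.489 rad', 'j6 -15']
```

>>> jog_arm([
  [[0.0395, 0.0328, 0, 0], [0.0395, 0.0328, 0, 0], [0.0395, 0.0328, 0, 0], [0.0395, 0.0328, 0, 0], [0.0395, 0.0328, 0, 0], [0.0395, 0.0328, 0, 0], [0.0395, 0.0328, 0, 0], [0.0395, 0.0328, 0, 0], [0.0395, 0.0328, 0, 0], [0.0395, 0.0328, 0, 0], [0.0395, 0.0328, 0, 0], [0.0395, 0.0328, 0, 0], [0.0395, 0.0328, 0, 0], [0.0395, 0.0328, 0, 0], [0.0395, 0.0328, 0, 0], [0.0395, 0.0328, 0, 0], [0, 0, 0, 0.177], [0, 0, 0, 0.177], [0, 0, 0, 0.177], [0, 0, 0, 0.177]],
], claw=1)

```text
time_s: 2.6
tcp_pos: [0.619, -0.1612, 0.2915]
ee_rot: [[0.43, -0.903, -0.001], [-0.903, -0.43, 0.0], [-0.001, 0.001, -1.0]]
wrist_force: [0.3, 0.3, -0.5]
gripper_width: 1.001
gripper_force: 0.0
```

>>> jog_arm([
  [[0, 0, 0, 0.177], [0, 0, 0, 0.177], [0, 0, 0, 0.177], [0, 0, 0, 0.177], [0, 0, 0, 0.177], [0, 0, 0, 0.177], [0, 0, 0, 0.177], [0, 0, 0.0, 0.177], [0, 0, 0, 0.177], [0, 0, 0, 0.177], [0, 0, 0, 0.177], [0, 0, 0, 0]],
])

```text
time_s: 4.1
tcp_pos: [0.619, -0.1611, 0.2917]
ee_rot: [[-0.997, -0.077, -0.001], [-0.077, 0.997, 0.0], [0.001, 0.0, -1.0]]
wrist_force: [0.1, 0.4, 0.1]
gripper_width: 0.999
gripper_force: 0.0
```

```bash
python3 - <<'E'
from h import *
print(sense()['time_s'],sense()['tcp_pos'],plan((.6194,-.1613),.111,94.4))
m=camera_model('wrist');im=capture('wrist');cv2.imwrite('pics/w1.png',im[:,:,::-1])
print(m)
for b in blobs(im,'orange',200,9):r=flat(m,b,.036);print(cen(b),r)
E
```

```text
4.1 [ 0.61903139 -0.16110591  0.29168335] [-0.5, -0.3, 180.7, 'turn -0.000 rad', 'j6 -85']
{'fovy': 65.32732236114217, 'cx': 318.6585902494556, 'cy': 240.4881099846199, 'eye': array([ 0.55249708, -0.16727512,  0.38442702]), 'rotation': array([[-7.70586794e-02,  9.65474244e-01,  2.48840198e-01],
       [ 9.97026459e-01,  7.47318320e-02,  1.87987444e-02],
       [-4.46580272e-04,  2.49548868e-01, -9.68362103e-01]])}
(317.8143084260731, 214.78420773714888) (array([ 0.6198578 , -0.16305162], dtype=float32), np.float32(0.108684726), np.float32(0.053605866), np.float32(4.269073))
```

View pics/w1.png

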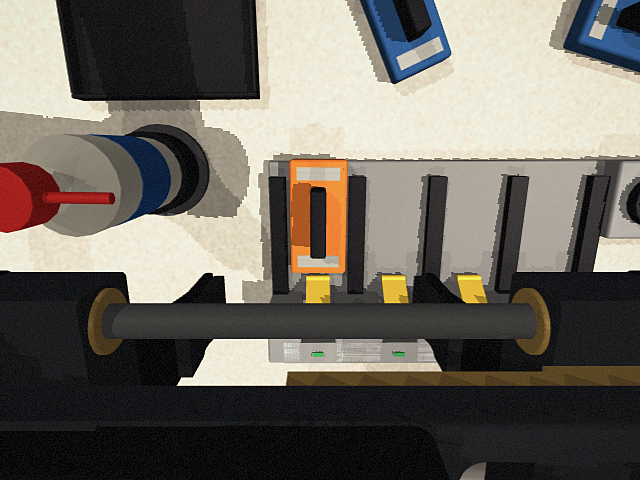

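The wrist view shows the orange caddy in lane 0 at (318,215), with the rib between the open fingers. It agrees with the top view to within 2 mm.

>>> jog_arm([
  [[-0.001, -0.0015, 0.05, 0], [0, 0, 0.05, 0], [0, 0, 0.05, 0], [0, 0, 0.022, 0], [0, 0, 0.01, 0], [0, 0, 0, 0]],
])

```text
time_s: 4.9
tcp_pos: [0.6205, -0.1626, 0.1101]
ee_rot: [[-0.997, -0.076, -0.0], [-0.076, 0.997, -0.0], [0.0, -0.0, -1.0]]
wrist_force: [0.2, -0.8, 0.4]
gripper_width: 1.003
gripper_force: 0.0
```

>>> jog_arm([
  [[0, 0, 0, 0], [0, 0, 0, 0], [0, 0, 0, 0], [0, 0, 0, 0], [0, 0, 0, 0], [0, 0, 0, 0]],
], claw=0)

```text
time_s: 5.65
tcp_pos: [0.6203, -0.1626, 0.1102]
ee_rot: [[-0.997, -0.075, -0.0], [-0.075, 0.997, -0.0], [0.0, -0.0, -1.0]]
wrist_force: [0.1, -0.4, 0.9]
gripper_width: 0.403
gripper_force: 0.0
```

>>> jog_arm([
  [[0, 0, -0.03, 0], [0, 0, -0.05, 0], [0, 0, -0.05, 0], [0, 0, 0, 0]],
])

```text
time_s: 6.15
tcp_pos: [0.6225, -0.1629, 0.2458]
ee_rot: [[-0.997, -0.075, 0.011], [-0.075, 0.997, -0.001], [-0.011, -0.002, -1.0]]
wrist_force: [-0.0, 0.8, -0.9]
gripper_width: 0.021
gripper_force: 0.0
```

```bash
python3 - <<'E'
from h import *
s=sense();print(s['tcp_pos'],s['gripper_width'])
print(plan((.446,-.3157),.13,94.85), plan((.446,-.18),.24,94.85))
E
```

```text
[ 0.62247064 -0.16289777  0.24583841] 0.021233973141564375
[188.7, -138.8, 114.1, 'turn -0.009 rad', 'j6 -85'] [177.3, -3.7, 4.0, 'turn -0.009 rad', 'j6 -85']
```

The gripper hadn't finished closing when I lifted. I'll reopen it, check the caddy and repeat the grasp with a longer close.

>>> jog_arm([
  [[0, 0, -0.02, 0], [0, 0, 0, 0], [0, 0, 0, 0], [0, 0, 0, 0], [0, 0, 0, 0], [0, 0, 0, 0], [0, 0, 0, 0], [0, 0, 0, 0], [0, 0, 0, 0], [0, 0, 0, 0]],
], claw=1)

```text
time_s: 7.4
tcp_pos: [0.6204, -0.1626, 0.2603]
ee_rot: [[-0.997, -0.075, 0.0], [-0.075, 0.997, -0.0], [-0.0, -0.0, -1.0]]
wrist_force: [0.7, 0.1, 0.4]
gripper_width: 0.982
gripper_force: 0.0
```

```bash
python3 - <<'E'
from h import *
m=camera_model('wrist');im=capture('wrist')
for b in blobs(im,'orange',200,9):r=flat(m,b,.036);print(cen(b),r);print(plan(r[0],.1095,r[3]+90))
print(sense()['gripper_width'])
E
```

```text
(319.62715151515147, 219.20971900826447) (array([ 0.61958516, -0.16300261], dtype=float32), np.float32(0.10919963), np.float32(0.05363927), np.float32(4.2114))
[0.8, -0.4, 150.8, 'turn 0.001 rad', 'j6 -85']
0.9893222909313725
```

>>> jog_arm([
  [[0.001, -0.0005, 0.05, 0], [0, 0, 0.05, 0], [0, 0, 0.03, 0], [0, 0, 0.015, 0], [0, 0, 0.006, 0], [0, 0, 0, 0]],
])

```text
time_s: 8.2
tcp_pos: [0.62, -0.1632, 0.1101]
ee_rot: [[-0.997, -0.075, 0.002], [-0.075, 0.997, -0.0], [-0.002, -0.0, -1.0]]
wrist_force: [0.2, -0.4, -0.4]
gripper_width: 1.0
gripper_force: 0.0
```

>>> jog_arm([
  [[0, 0, 0, 0], [0, 0, 0, 0], [0, 0, 0, 0], [0, 0, 0, 0], [0, 0, 0, 0], [0, 0, 0, 0], [0, 0, 0, 0], [0, 0, 0, 0], [0, 0, 0, 0], [0, 0, 0, 0], [0, 0, 0, 0], [0, 0, 0, 0]],
], claw=0)

```text
time_s: 9.7
tcp_pos: [0.6194, -0.163, 0.1092]
ee_rot: [[-0.997, -0.075, -0.0], [-0.075, 0.997, 0.0], [0.0, 0.0, -1.0]]
wrist_force: [-1.2, 2.2, 0.4]
gripper_width: 0.164
gripper_force: 30.0
```

>>> jog_arm([
  [[0, 0, -0.03, 0], [0, 0, -0.05, 0], [0, 0, -0.02, 0], [0.046, 0, 0, 0], [0.046, 0, 0, 0], [0.046, 0, 0, 0], [0.046, 0, 0, 0], [0, -0.0464, 0, 0], [0, -0.0464, 0, 0], [0, -0.0464, 0, -0.009], [0, 0, 0.05, 0], [0, 0, 0, 0], [0, 0, 0, 0]],
])

```text
time_s: 11.32
tcp_pos: [0.4467, -0.3159, 0.16]
ee_rot: [[-0.996, -0.085, 0.0], [-0.085, 0.996, -0.001], [-0.0, -0.001, -1.0]]
wrist_force: [-0.1, 0.8, -2.5]
gripper_width: 0.16
gripper_force: 30.0
```

```bash
python3 - <<'E'
from h import *
s=sense();print(s['tcp_pos'],s['gripper_width'])
m=camera_model('wrist');im=capture('wrist');cv2.imwrite('pics/w2.png',im[:,:,::-1])
print(plan((.446,-.3157),.102,94.85))
E
```

```text
[ 0.44673059 -0.31585574  0.16002919] 0.1603406447942415
[1.4, 0.3, 58.8, 'turn 0.001 rad', 'j6 -67']
```

View pics/w2.png

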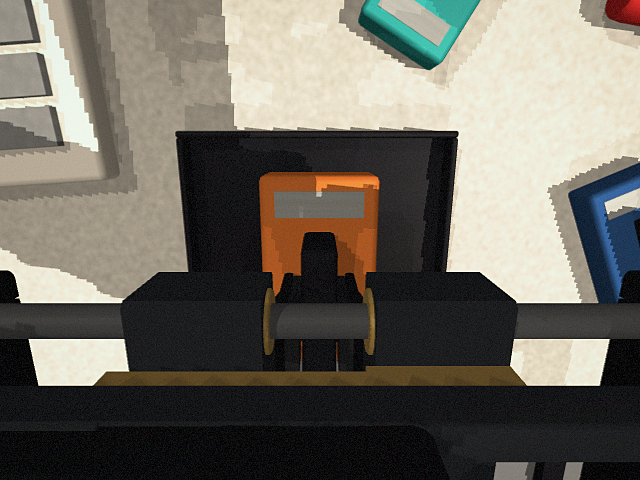

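The orange caddy is held over the middle of the tray (tray rim x 178–458, caddy x 260–380). I'll lower it and release.

>>> jog_arm([
  [[0.001, 0, 0.03, 0], [0, 0, 0.02, 0], [0, 0, 0.006, 0], [0, 0, 0.003, 0], [0, 0, 0, 0]],
])

```text
time_s: 12.0
tcp_pos: [0.4462, -0.316, 0.1015]
ee_rot: [[-0.996, -0.084, 0.002], [-0.084, 0.996, -0.001], [-0.002, -0.001, -1.0]]
wrist_force: [0.0, 0.7, -2.7]
gripper_width: 0.157
gripper_force: 30.0
```

>>> jog_arm([
  [[0, 0, 0, 0], [0, 0, 0, 0], [0, 0, 0, 0], [0, 0, 0, 0], [0, 0, 0, 0], [0, 0, 0, 0], [0, 0, -0.04, 0], [0, 0, -0.05, 0], [0, 0, -0.06, 0], [0, 0, -0.06, 0], [0, 0, 0, 0]],
], claw=1)

```text
time_s: 13.38
tcp_pos: [0.4471, -0.3167, 0.3162]
ee_rot: [[-0.996, -0.084, 0.011], [-0.084, 0.996, -0.005], [-0.011, -0.006, -1.0]]
wrist_force: [-0.2, -0.6, -1.0]
gripper_width: 1.002
gripper_force: 0.0
```

```bash
python3 - <<'E'
from h import *
s=sense();print(s['tcp_pos'],s['wrist_force'])
m=camera_model('wrist');im=capture('wrist');cv2.imwrite('pics/w3.png',im[:,:,::-1])
for b in blobs(im,'orange',300,9):print(cen(b),flat(m,b,.028))
t=capture('top');T=camera_model('top')
COL['blue']=((105,60,20),(130,255,255))
for b in blobs(t,'blue',150,5):
    r=flat(T,b,.024);print(np.round(cen(b)),np.round(r[0],4),np.round(r[1:],3))
print(plan((.588,-.320),.30))
E
```

```text
[ 0.44710236 -0.31674429  0.31622572] [-0.20228634 -0.58764083 -0.9565486 ]
(321.94028290282904, 204.75888683886836) (array([ 0.4467852, -0.3165585], dtype=float32), np.float32(0.109049276), np.float32(0.0541052), np.float32(4.8823204))
[107. 107.] [0.8665 0.6571] [ 0.213  0.156 22.72 ]
[211. 219.] [0.585  0.3384] [1.06000e-01 5.00000e-02 1.68739e+02]
[234. 265.] [0.4378 0.2838] [1.05000e-01 5.00000e-02 1.07759e+02]
[302. 267.] [0.4319 0.1105] [1.0500e-01 5.0000e-02 7.8847e+01]
[385. 268.] [ 0.4308 -0.1041] [ 0.106  0.052 29.003]
[497.  99.] [ 0.8966 -0.4258] [1.6800e-01 1.9000e-02 9.6269e+01]
[-142.0, -16.4, 10.8]
```

The orange caddy lies in the tray, centred to about 1 mm. Next is the duster cap.

>>> jog_arm([
  [[-0.0473, -0.0055, 0, 0], [-0.0473, -0.0055, 0, 0], [-0.0473, -0.0055, 0, 0], [0, 0, 0, 0], [0, 0, 0, 0], [0, 0, 0, 0], [0, 0, 0, 0], [0, 0, 0, 0], [0, 0, 0, 0], [0, 0, 0, 0], [0, 0, 0, 0]],
], claw=0)

```text
time_s: 14.85
tcp_pos: [0.5881, -0.3203, 0.3103]
ee_rot: [[-0.996, -0.084, 0.0], [-0.084, 0.996, -0.0], [-0.0, -0.0, -1.0]]
wrist_force: [0.9, 0.4, 0.1]
gripper_width: 0.004
gripper_force: 0.0
```

```bash
python3 - <<'E'
from h import *
s=sense();print(s['tcp_pos'],s['wrist_force'])
m=camera_model('wrist');im=capture('wrist');cv2.imwrite('pics/w4.png',im[:,:,::-1])
print(plan((.588,-.320),.276)); print(proj(m,(.588,-.320,.204)))
b=max(blobs(im,'red2',50),key=cv2.contourArea);print(cv2.boundingRect(b))
E
```

```text
[ 0.58810711 -0.3203293   0.31025343] [0.90629582 0.44133774 0.09268291]
[0.1, 0.3, 34.2]
[321.35166607 267.11040929]
(292, 235, 115, 41)
```

View pics/w4.png

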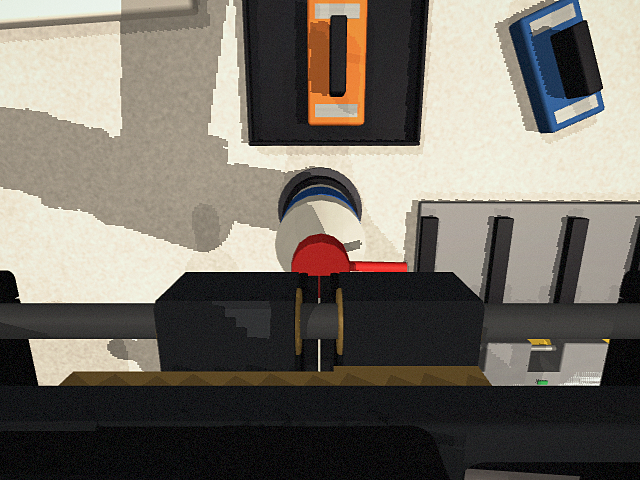

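The wrist view shows the closed fingers above the cap, which spans columns 292–350 (centre 321, as predicted). Pressing now.

>>> jog_arm([
  [[0, 0, 0.02, 0], [0, 0, 0.012, 0], [0, 0, 0.005, 0], [0, 0, 0.003, 0], [0, 0, 0.003, 0], [0, 0, 0.002, 0], [0, 0, 0.001, 0], [0, 0, 0, 0], [0, 0, 0, 0]],
])

```text
time_s: 16.02
tcp_pos: [0.5879, -0.3204, 0.2669]
ee_rot: [[-0.996, -0.084, 0.001], [-0.084, 0.996, -0.001], [-0.001, -0.001, -1.0]]
wrist_force: [-3.8, 3.6, 8.3]
gripper_width: 0.006
gripper_force: 4.1
```

>>> jog_arm([
  [[0, 0, 0.002, 0], [0, 0, 0.002, 0], [0, 0, 0, 0], [0, 0, 0, 0]],
])

```text
time_s: 16.52
tcp_pos: [0.5878, -0.3203, 0.266]
ee_rot: [[-0.996, -0.085, 0.003], [-0.085, 0.996, -0.003], [-0.003, -0.003, -1.0]]
wrist_force: [-5.9, 6.1, 17.7]
gripper_width: 0.006
gripper_force: 8.6
```

>>> jog_arm([
  [[0, 0, -0.02, 0], [0, 0, -0.03, 0], [0, 0, -0.005, 0], [0.0276, 0.0458, 0, 0], [0.0276, 0.0458, 0, 0], [0.0276, 0.0458, 0, 0], [0.0276, 0.0458, 0, 0], [0.0276, 0.0458, 0, 0], [0, 0, 0.02, -0.14], [0, 0, 0.02, -0.14], [0, 0, 0.01, -0.14], [0, 0, 0, 0]],
], claw=1)

```text
time_s: 18.02
tcp_pos: [0.4307, -0.1037, 0.2639]
ee_rot: [[-0.877, -0.481, -0.003], [-0.481, 0.877, 0.0], [0.002, 0.001, -1.0]]
wrist_force: [-0.3, 0.2, 0.5]
gripper_width: 0.999
gripper_force: 0.0
```

```bash
cat >> h.py <<'E'
COL['wblue']=((105,120,30),(125,255,255))
def look(n=None,z=.024):
    "blue caddies seen by the wrist camera"
    s=sense();print(round(s['time_s'],2),s['tcp_pos'],s['wrist_force'].round(1),s['gripper_width'])
    m=camera_model('wrist');im=capture('wrist')
    if n:cv2.imwrite(f'pics/{n}.png',im[:,:,::-1])
    for b in blobs(im,'wblue',2000,15):
        r=flat(m,b,z);print(np.round(cen(b)),np.round(r[0],4),np.round(r[1:],3),plan(r[0],.0975,r[3]+90))
E
python3 -c "
from h import *
look('w5')"
```

```text
18.02 [ 0.43073895 -0.10367782  0.26391093] [-0.3  0.2  0.5] 0.9989954658177658
[318. 218.] [ 0.4313 -0.1056] [ 0.108  0.053 28.985] [0.7, -1.8, 167.2, 'turn -0.005 rad', 'j6 -69']
```

View pics/w5.png

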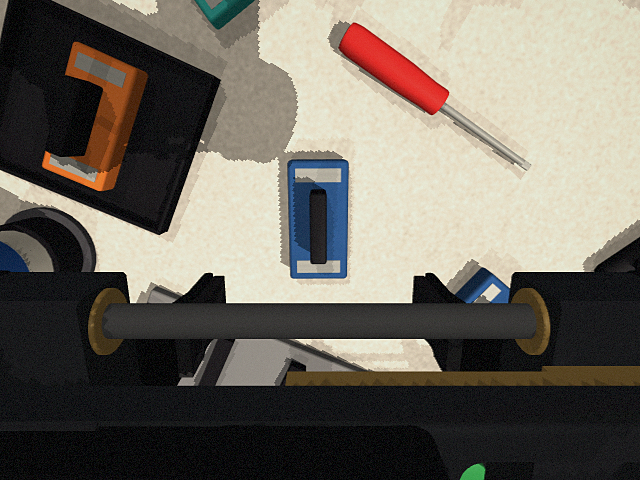

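The blue caddy is centred between the fingers at (318,218). Picking it up.

>>> jog_arm([
  [[0.0005, -0.002, 0.05, -0.005], [0, 0, 0.05, 0], [0, 0, 0.04, 0], [0, 0, 0.02, 0], [0, 0, 0.006, 0], [0, 0, 0, 0]],
])

```text
time_s: 18.82
tcp_pos: [0.4325, -0.1057, 0.0996]
ee_rot: [[-0.874, -0.486, 0.001], [-0.486, 0.874, -0.0], [-0.001, -0.0, -1.0]]
wrist_force: [0.5, 0.3, 0.4]
gripper_width: 0.999
gripper_force: 0.0
```

>>> jog_arm([
  [[0, 0, 0, 0], [0, 0, 0, 0], [0, 0, 0, 0], [0, 0, 0, 0], [0, 0, 0, 0], [0, 0, 0, 0], [0, 0, 0, 0], [0, 0, 0, 0], [0, 0, 0, 0], [0, 0, 0, 0], [0, 0, 0, 0], [0, 0, 0, 0]],
], claw=0)

```text
time_s: 20.32
tcp_pos: [0.4318, -0.1057, 0.0992]
ee_rot: [[-0.873, -0.487, -0.0], [-0.487, 0.873, 0.0], [0.0, 0.0, -1.0]]
wrist_force: [-0.1, 2.0, -0.0]
gripper_width: 0.161
gripper_force: 30.0
```

>>> jog_arm([
  [[0, 0, -0.03, 0.14], [0, 0, -0.05, 0.145], [0, 0, 0, 0.145], [0, 0, 0, 0]],
])

```text
time_s: 20.82
tcp_pos: [0.4314, -0.1058, 0.1791]
ee_rot: [[-0.997, -0.08, -0.0], [-0.08, 0.997, 0.0], [0.0, 0.0, -1.0]]
wrist_force: [-0.3, -0.2, -4.9]
gripper_width: 0.163
gripper_force: 30.0
```

```bash
cat >> h.py <<'E'
yw=np.radians(4.4);SX=np.array([np.cos(yw),np.sin(yw)]);SY=np.array([-SX[1],SX[0]])
def bay(i,dx=0):return (.6338+dx)*SX+(-.2105+.078*i)*SY
E
python3 -c "
from h import *
s=sense();print(s['tcp_pos'],s['gripper_width'])
print(bay(0),plan(bay(0,-.035),.14,94.4))"
```

```text
[ 0.43136538 -0.10578392  0.1790745 ] 0.16292819575187292
[ 0.64808139 -0.16125508] [-176.6, -72.5, 39.0, 'turn 0.003 rad', 'j6 -93']
```

>>> jog_arm([
  [[-0.0442, -0.0181, 0, 0.003], [-0.0442, -0.0181, 0, 0], [-0.0442, -0.0181, 0, 0], [-0.0441, -0.0182, 0, 0], [0, 0, 0.025, 0], [0, 0, 0.02, 0], [0, 0, 0.015, 0], [0, 0, 0.006, 0], [0, 0, 0, 0]],
])

```text
time_s: 21.95
tcp_pos: [0.6138, -0.1645, 0.1132]
ee_rot: [[-0.997, -0.077, -0.0], [-0.077, 0.997, -0.0], [0.0, -0.0, -1.0]]
wrist_force: [-0.3, 0.5, -3.1]
gripper_width: 0.156
gripper_force: 30.0
```

```bash
python3 -c "
from h import *
s=sense();print(s['tcp_pos'],s['wrist_force'])
print(plan(bay(0),.1115,94.4))"
```

```text
[ 0.61378261 -0.16446509  0.1131716 ] [-0.26059181  0.47586618 -3.08114227]
[-34.4, 0.6, 1.7, 'turn -0.000 rad', 'j6 -85']
```

>>> jog_arm([
  [[0, 0.0005, 0.0015, 0], [-0.01, 0, 0, 0], [-0.01, 0, 0, 0], [-0.008, 0, 0, 0], [-0.004, 0, 0, 0], [-0.002, 0, 0, 0], [-0.001, 0, 0, 0], [0, 0, 0, 0]],
])

```text
time_s: 22.95
tcp_pos: [0.6472, -0.1615, 0.1114]
ee_rot: [[-0.997, -0.075, -0.003], [-0.075, 0.997, 0.0], [0.003, 0.0, -1.0]]
wrist_force: [-5.6, -1.0, -1.7]
gripper_width: 0.154
gripper_force: 30.0
```

>>> jog_arm([
  [[-0.002, 0, 0, 0], [-0.001, 0, 0, 0], [0, 0, 0, 0], [0, 0, 0, 0]],
])

```text
time_s: 23.45
tcp_pos: [0.6477, -0.1615, 0.1115]
ee_rot: [[-0.997, -0.075, -0.01], [-0.075, 0.997, 0.0], [0.009, 0.001, -1.0]]
wrist_force: [-10.6, -0.1, 2.4]
gripper_width: 0.154
gripper_force: 30.0
```

>>> jog_arm([
  [[0.0015, 0, 0, 0], [0, 0, 0, 0], [0, 0, 0, 0], [0, 0, 0, 0], [0, 0, 0, 0], [0, 0, 0, 0], [0, 0, -0.05, 0], [0, 0, -0.05, 0], [0, 0, -0.05, 0], [0.0325, 0.0479, 0, 0], [0.0325, 0.0479, 0, 0], [0.0325, 0.0479, 0, 0], [0.0325, 0.0479, 0, 0], [0.0325, 0.0479, 0, 0], [0.0325, 0.0479, 0, 0], [0, 0, 0, -0.186], [0, 0, 0, -0.186], [0, 0, 0, -0.186], [0, 0, 0, -0.186], [0, 0, 0, -0.186]],
], claw=1)

```text
time_s: 25.95
tcp_pos: [0.4337, 0.1106, 0.2619]
ee_rot: [[-0.53, -0.848, 0.0], [-0.848, 0.53, 0.0], [-0.0, -0.0, -1.0]]
wrist_force: [-0.3, 0.0, 0.1]
gripper_width: 1.001
gripper_force: 0.0
```

>>> jog_arm([
  [[0, 0, 0, -0.186], [0, 0, 0, -0.186], [0, 0, 0, 0]],
])

```text
time_s: 26.32
tcp_pos: [0.4338, 0.1106, 0.2619]
ee_rot: [[-0.194, -0.981, 0.0], [-0.981, 0.194, 0.0], [-0.0, -0.0, -1.0]]
wrist_force: [0.3, 0.1, -0.6]
gripper_width: 1.0
gripper_force: 0.0
```

```bash
cat >>h.py <<'E'
def lanes(n):
    t=capture('top');cv2.imwrite(f'pics/{n}.png',t[:,:,::-1]);T=camera_model('top')
    COL['blue']=((105,60,20),(130,255,255))
    for b in blobs(t,'blue',150,5):
        z=.036 if cen(b)[1]<232 and cen(b)[0]>295 else .024
        r=flat(T,b,z);
        if .09<r[1]<.125:print('top',np.round(cen(b)),np.round(r[0],4),np.round(r[1:],3),'station',np.round([r[0]@SX-.6338,(r[0]@SY+.2105)/.078],4))
E
python3 -c "
from h import *
look();lanes('t2')"
```

```text
26.32 [0.43378997 0.11055546 0.26188671] [ 0.3  0.1 -0.6] 0.9997340440832148
[321. 218.] [0.4326 0.1092] [1.090e-01 5.300e-02 7.926e+01] [1.6, 0.9, 164.3, 'turn -0.009 rad', 'j6 -46']
top [211. 219.] [0.5847 0.338 ] [1.05000e-01 5.00000e-02 1.68012e+02] station [-0.0249  6.4447]
top [406. 186.] [ 0.6459 -0.161 ] [0.108 0.055 4.848] station [-0.0021  0.0051]
```

>>> jog_arm([
  [[0.0015, 0.001, 0.05, -0.009], [0, 0, 0.05, 0], [0, 0, 0.04, 0], [0, 0, 0.018, 0], [0, 0, 0.005, 0], [0, 0, 0, 0]],
])

```text
time_s: 27.18
tcp_pos: [0.4329, 0.1095, 0.099]
ee_rot: [[-0.184, -0.983, 0.0], [-0.983, 0.184, 0.0], [-0.0, -0.0, -1.0]]
wrist_force: [-0.2, -0.3, -0.3]
gripper_width: 0.999
gripper_force: 0.0
```

>>> jog_arm([
  [[0, 0, 0, 0], [0, 0, 0, 0], [0, 0, 0, 0], [0, 0, 0, 0], [0, 0, 0, 0], [0, 0, 0, 0], [0, 0, 0, 0], [0, 0, 0, 0], [0, 0, 0, 0], [0, 0, 0, 0], [0, 0, 0, 0], [0, 0, 0, 0]],
], claw=0)

```text
time_s: 28.68
tcp_pos: [0.4322, 0.1092, 0.0987]
ee_rot: [[-0.183, -0.983, -0.001], [-0.983, 0.183, -0.0], [0.0, 0.001, -1.0]]
wrist_force: [-1.6, -0.1, 1.3]
gripper_width: 0.157
gripper_force: 30.0
```

>>> jog_arm([
  [[0, 0, -0.03, 0], [0, 0, -0.05, 0.18], [0, 0, 0, 0.18], [0, 0, 0, 0.18], [0, 0, 0, 0.18], [0, 0, 0, 0.18], [0, 0, 0, 0.18], [0, 0, 0, 0.18], [0, 0, 0, 0.05], [0, 0, 0, 0]],
])

```text
time_s: 29.92
tcp_pos: [0.4322, 0.1091, 0.1781]
ee_rot: [[-0.997, -0.077, -0.001], [-0.077, 0.997, -0.0], [0.001, -0.0, -1.0]]
wrist_force: [-0.7, 0.3, -3.9]
gripper_width: 0.157
gripper_force: 30.0
```

```bash
python3 -c "
from h import *
s=sense();print(s['tcp_pos'],s['gripper_width'])
print(bay(1),plan(bay(1,-.035),.14,94.4))"
```

```text
[0.43222909 0.10907768 0.17808736] 0.15654195595316617
[ 0.64209731 -0.08348497] [-159.5, -208.1, 38.0, 'turn 0.000 rad', 'j6 -121']
```

>>> jog_arm([
  [[-0.0319, -0.0416, 0, 0], [-0.0319, -0.0416, 0, 0], [-0.0319, -0.0416, 0, 0], [-0.0319, -0.0416, 0, 0], [-0.0319, -0.0417, 0, 0], [0, 0, 0, 0], [0, 0, 0.025, 0], [0, 0, 0.02, 0], [0, 0, 0.015, 0], [0, 0, 0.006, 0], [0, 0, 0, 0]],
])

```text
time_s: 31.3
tcp_pos: [0.6075, -0.0857, 0.1126]
ee_rot: [[-0.997, -0.077, -0.0], [-0.077, 0.997, -0.0], [0.0, -0.0, -1.0]]
wrist_force: [-0.5, -0.2, -4.4]
gripper_width: 0.161
gripper_force: 30.0
```

```bash
python3 -c "
from h import *
s=sense();print(s['tcp_pos'],s['wrist_force'])
print(plan(bay(1),.111,94.4))"
```

```text
[ 0.60751346 -0.08568026  0.1126046 ] [-0.52390112 -0.20864333 -4.40227851]
[-34.7, -0.5, 1.6, 'turn 0.001 rad', 'j6 -93']
```

>>> jog_arm([
  [[0, -0.0005, 0.0015, 0], [-0.01, 0, 0, 0], [-0.01, 0, 0, 0], [-0.008, 0, 0, 0], [-0.004, 0, 0, 0], [-0.002, 0, 0, 0], [-0.002, 0, 0, 0], [-0.001, 0, 0, 0], [-0.001, 0, 0, 0], [0, 0, 0, 0], [0, 0, 0, 0]],
])

```text
time_s: 32.67
tcp_pos: [0.6398, -0.0842, 0.1111]
ee_rot: [[-0.997, -0.076, -0.015], [-0.076, 0.997, -0.001], [0.015, 0.0, -1.0]]
wrist_force: [-14.5, 1.1, 6.6]
gripper_width: 0.154
gripper_force: 30.0
```

>>> jog_arm([
  [[0.0025, 0, 0, 0], [0, 0, 0, 0], [0, 0, 0, 0], [0, 0, 0, 0], [0, 0, 0, 0], [0, 0, 0, 0], [0, 0, -0.05, 0], [0, 0, -0.05, 0], [0, 0, -0.05, 0], [0.0248, 0.0546, 0, 0], [0.0248, 0.0546, 0, 0], [0.0248, 0.0546, 0, 0], [0.0248, 0.0546, 0, 0], [0.0248, 0.0546, 0, 0], [0.0248, 0.0546, 0, 0], [0.0248, 0.0546, 0, 0], [0, 0, 0, 0.167], [0, 0, 0, 0.167], [0, 0, 0, 0.167], [0, 0, 0, 0.167]],
], claw=1)

```text
time_s: 35.17
tcp_pos: [0.4404, 0.2841, 0.2613]
ee_rot: [[-0.827, 0.562, 0.0], [0.562, 0.827, 0.0], [0.0, 0.0, -1.0]]
wrist_force: [-0.1, 1.1, -0.3]
gripper_width: 1.002
gripper_force: 0.0
```

>>> jog_arm([
  [[0, 0, 0, 0.167], [0, 0, 0, 0.167], [0, 0, 0, 0.167], [0, 0, 0, 0.167], [0, 0, 0, 0]],
])

```text
time_s: 35.8
tcp_pos: [0.5148, 0.176, 0.2368]
ee_rot: [[-0.457, 0.884, -0.104], [0.87, 0.468, 0.155], [0.185, -0.019, -0.982]]
wrist_force: [-0.1, 0.7, -0.3]
gripper_width: 0.998
gripper_force: 0.0
```

```bash
python3 -c "
from h import *
look('w6');lanes('t3')"
```

```text
35.8 [0.51475107 0.17601125 0.23679059] [-0.1  0.7 -0.3] 0.9984680167658845
[304. 114.] [0.4391 0.2843] [1.10000e-01 5.30000e-02 1.08066e+02] [101.8, -13.5, 161.7, 'turn 0.174 rad', 'j6 -177']
[488. 142.] [0.585  0.3354] [1.09000e-01 5.90000e-02 1.68479e+02] [79.2, 139.3, 154.6, 'turn -0.880 rad', 'j6 -177']
top [376. 189.] [ 0.6393 -0.0844] [0.11  0.056 4.901] station [-0.0029  0.9912]
top [406. 186.] [ 0.6456 -0.161 ] [0.109 0.056 4.735] station [-0.0024  0.0058]
```

View pics/w6.png

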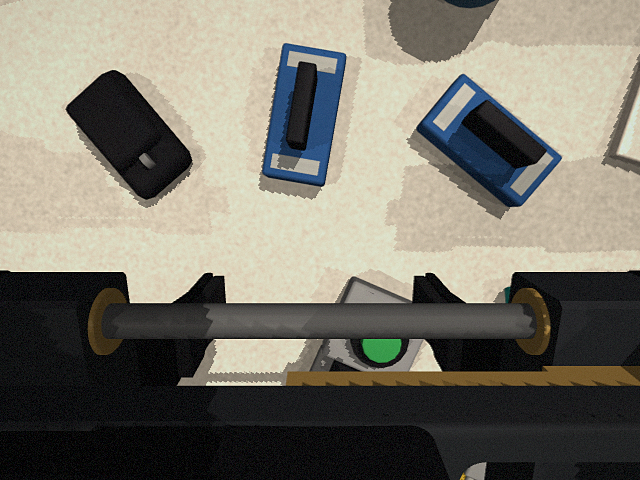

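Joint 6 hit its end stop because I had its sign wrong, and the tool tilted. I'll turn back the other way and see whether it levels.

>>> jog_arm([
  [[0, 0, 0, -0.167], [0, 0, 0, -0.167], [0, 0, 0, -0.167], [0, 0, 0, -0.167], [0, 0, 0, 0]],
])

```text
time_s: 36.52
tcp_pos: [0.5135, 0.1795, 0.2381]
ee_rot: [[-0.908, 0.406, -0.102], [0.388, 0.908, 0.155], [0.156, 0.101, -0.983]]
wrist_force: [-0.1, 0.2, -0.3]
gripper_width: 1.0
gripper_force: 0.0
```

```bash
python3 -c "
from h import *
s=sense();print(s['joints'].round(1),s['tcp_pos'],np.round(s['ee_rot'],3).tolist())"
```

```text
[  31.2   18.2   -9.6  -12.   -63.1 -139.2] [0.51349809 0.17952981 0.23814492] [[-0.908, 0.406, -0.102], [0.388, 0.908, 0.155], [0.156, 0.101, -0.983]]
```

>>> jog_arm([
  [[0, 0, -0.05, -0.186], [0, 0, -0.05, -0.186], [0, 0, 0, -0.186], [0, 0, 0, -0.186], [0, 0, 0, -0.186], [0, 0, 0, -0.186], [0, 0, 0, -0.186], [0, 0, 0, -0.186], [0, 0, 0, -0.186], [0, 0, 0, -0.186], [0, 0, 0, -0.186], [0, 0, 0, -0.186], [0, 0, 0, -0.186], [0, 0, 0, -0.186], [0, 0, 0, -0.186], [0, 0, 0, -0.186], [0, 0, 0, -0.186], [0, 0, 0, -0.186], [0, 0, 0, -0.186], [0, 0, 0, -0.186]],
])

```text
time_s: 39.02
tcp_pos: [0.5239, 0.1636, 0.3362]
ee_rot: [[0.982, 0.161, -0.103], [0.175, -0.972, 0.155], [-0.075, -0.17, -0.983]]
wrist_force: [-0.5, -0.2, 0.1]
gripper_width: 0.998
gripper_force: 0.0
```

>>> jog_arm([
  [[0, 0, 0, -0.186], [0, 0, 0, -0.186], [0, 0, 0, -0.186], [0, 0, 0, -0.186], [0, 0, 0, -0.186], [0, 0, 0, -0.186], [0, 0, 0, -0.186], [0, 0, 0, -0.186], [0, 0, 0, -0.1], [0, 0, 0, 0]],
])

```text
time_s: 40.28
tcp_pos: [0.5239, 0.1634, 0.3361]
ee_rot: [[-0.171, 0.98, -0.103], [0.97, 0.186, 0.155], [0.171, -0.073, -0.983]]
wrist_force: [-0.5, -0.0, -0.5]
gripper_width: 1.0
gripper_force: 0.0
```

```bash
python3 -c "
from h import *
s=sense();print(s['joints'].round(1),s['tcp_pos'],np.round(s['ee_rot'],3).tolist())"
```

```text
[ 29.2  14.4  -0.6 -11.  -76.  163.9] [0.52394642 0.16344331 0.33614754] [[-0.171, 0.98, -0.103], [0.97, 0.186, 0.155], [0.171, -0.073, -0.983]]
```

>>> jog_arm([
  [[0, 0, 0, -0.186], [0, 0, 0, -0.15], [0, 0, 0, 0]],
])

```text
time_s: 40.65
tcp_pos: [0.5109, 0.1863, 0.3419]
ee_rot: [[-0.457, 0.885, -0.088], [0.876, 0.465, 0.131], [0.157, -0.017, -0.987]]
wrist_force: [-0.8, 0.2, 0.0]
gripper_width: 0.999
gripper_force: 0.0
```

```bash
python3 -c "
from h import *
s=sense();print(s['joints'].round(1),s['tcp_pos'],np.round(s['ee_rot'],3).tolist())"
```

```text
[ 32.8  13.3  -1.7  -9.4 -75.3 177.2] [0.51089299 0.18628372 0.34194798] [[-0.457, 0.885, -0.088], [0.876, 0.465, 0.131], [0.157, -0.017, -0.987]]
```

It works: joint 4 is heading back to zero and the tilt is shrinking. I'll continue.

>>> jog_arm([
  [[0, 0, 0, -0.15], [0, 0, 0, -0.15], [0, 0, 0, -0.15], [0, 0, 0, 0]],
])

```text
time_s: 41.15
tcp_pos: [0.438, 0.2659, 0.3519]
ee_rot: [[-0.711, 0.703, -0.003], [0.703, 0.71, 0.041], [0.031, 0.027, -0.999]]
wrist_force: [-0.4, -0.1, -0.6]
gripper_width: 0.998
gripper_force: 0.0
```

```bash
python3 -c "
from h import *
s=sense();print(s['joints'].round(2),s['tcp_pos'],np.round(s['ee_rot'],3).tolist())"
```

```text
[ 48.61   8.28  -9.15  -1.78 -70.93 177.26] [0.43801613 0.26593553 0.3519487 ] [[-0.711, 0.703, -0.003], [0.703, 0.71, 0.041], [0.031, 0.027, -0.999]]
```

>>> jog_arm([
  [[0, 0, 0, -0.1], [0, 0, 0, 0]],
])

```text
time_s: 41.4
tcp_pos: [0.4212, 0.279, 0.3517]
ee_rot: [[-0.758, 0.652, 0.018], [0.653, 0.757, 0.024], [0.002, 0.03, -1.0]]
wrist_force: [0.1, -0.9, 1.0]
gripper_width: 0.999
gripper_force: 0.0
```

```bash
python3 -c "
from h import *
s=sense();print(s['joints'].round(2),s['tcp_pos'],np.round(s['ee_rot'],4).tolist())"
```

```text
[ 5.1950e+01  7.2900e+00 -1.1020e+01 -2.0000e-02 -6.9940e+01  1.7731e+02] [0.42117784 0.27901175 0.35168785] [[-0.7576, 0.6524, 0.0185], [0.6527, 0.7573, 0.0242], [0.0018, 0.0304, -0.9995]]
```

Joint 4 is back to zero and 1.75° of outward tilt remains. I'll try the inner reach limit to take that out.

>>> jog_arm([
  [[0.0136, -0.048, -0.0015, 0], [0.0136, -0.048, -0.0015, 0], [0.0136, -0.048, -0.0015, 0], [0, 0, 0, 0]],
])

```text
time_s: 41.9
tcp_pos: [0.2953, 0.1939, 0.3525]
ee_rot: [[-0.757, 0.653, 0.019], [0.653, 0.757, 0.027], [0.003, 0.033, -0.999]]
wrist_force: [1.2, -0.1, 0.7]
gripper_width: 0.999
gripper_force: 0.0
```

```bash
python3 -c "
from h import *
s=sense();print(s['joints'].round(2),s['tcp_pos'],np.round(s['ee_rot'],4).tolist())"
```

```text
[ 60.34  -9.67 -27.47   0.23 -70.33 168.79] [0.29534555 0.19394114 0.35248472] [[-0.757, 0.6531, 0.0194], [0.6534, 0.7566, 0.0265], [0.0027, 0.0328, -0.9995]]
```

```bash
cat >>h.py <<'E'
def plan(xy,z,yaw_y=None):
    "as above but xy is for the grasp point (51 mm ahead), z as a TCP height with the tool upright"
    s=sense();R=np.array(s['ee_rot']);d=np.array([xy[0],xy[1],z-.051])-(s['tcp_pos']+.051*R[:,2])
    out=np.round(R.T@d*1000,1).tolist()
    if yaw_y is not None:
        a=np.degrees(np.arctan2(R[1,1],R[0,1]));t=(-(yaw_y-a)+90)%180-90
        out+=[f'turn {np.radians(t):.3f} rad',f'j6 {s["joints"][5]:.0f}']
    return out
E
python3 -c "
from h import *
print(plan((.4391,.2843),.26,197.8))"
```

```text
[-50.2, 157.5, 97.6, 'turn 0.548 rad', 'j6 169']
```

>>> jog_arm([
  [[-0.0126, 0.0394, 0.0244, 0], [-0.0126, 0.0394, 0.0244, 0], [-0.0125, 0.0394, 0.0244, 0], [-0.0125, 0.0393, 0.0244, 0], [0, 0, 0, 0.1845], [0, 0, 0, 0.1845], [0, 0, 0, 0.1845], [0, 0, 0, 0.1845], [0, 0, 0, 0.1845], [0, 0, 0, 0.1845], [0, 0, 0, 0.1845], [0, 0, 0, 0.1845], [0, 0, 0, 0.1845], [0, 0, 0, 0.1845], [0, 0, 0, 0.1845], [0, 0, 0, 0.1845], [0, 0, 0, 0.1845], [0, 0, 0, 0.1845], [0, 0, 0, 0.1845], [0, 0, 0, 0.1845]],
])

```text
time_s: 44.4
tcp_pos: [0.4375, 0.2878, 0.2584]
ee_rot: [[0.86, -0.509, 0.024], [-0.51, -0.86, 0.02], [0.01, -0.029, -1.0]]
wrist_force: [0.1, 0.1, -0.3]
gripper_width: 1.003
gripper_force: 0.0
```

>>> jog_arm([
  [[0, 0, 0, 0.1845], [0, 0, 0, 0.1845], [0, 0, 0, 0.1845], [0, 0, 0, 0.1845], [0, 0, 0, 0]],
])

```text
time_s: 45.02
tcp_pos: [0.4372, 0.2877, 0.2585]
ee_rot: [[0.302, -0.953, 0.023], [-0.953, -0.302, 0.02], [-0.012, -0.028, -1.0]]
wrist_force: [0.8, 0.1, 0.4]
gripper_width: 0.999
gripper_force: 0.0
```

```bash
python3 -c "
from h import *
look();s=sense();print(s['joints'].round(2),np.round(s['ee_rot'],4).tolist())"
```

```text
45.02 [0.43716182 0.2877336  0.25847473] [0.8 0.1 0.4] 0.9988270163887487
[156. 220.] [0.5836 0.3352] [1.11000e-01 5.90000e-02 1.68509e+02] [1.8, -148.0, 165.4, 'turn -1.062 rad', 'j6 -34']
[327. 214.] [0.4384 0.2842] [1.09000e-01 5.30000e-02 1.08075e+02] [6.4, 5.7, 160.9, 'turn -0.007 rad', 'j6 -34']
[ 51.31  13.1  -17.79   0.41 -57.37 -33.86] [[0.3036, -0.9525, 0.0236], [-0.9527, -0.3032, 0.0199], [-0.0118, -0.0285, -0.9995]]
```

>>> jog_arm([
  [[0.002, 0.002, 0.05, -0.007], [0.002, 0.0017, 0.05, 0], [0.0014, 0.001, 0.035, 0], [0.001, 0.001, 0.018, 0], [0, 0, 0.006, 0], [0, 0, 0, 0]],
])

```text
time_s: 45.82
tcp_pos: [0.4367, 0.2835, 0.0999]
ee_rot: [[0.31, -0.95, 0.024], [-0.951, -0.31, 0.02], [-0.012, -0.029, -1.0]]
wrist_force: [0.0, 0.6, 1.0]
gripper_width: 1.0
gripper_force: 0.0
```

>>> jog_arm([
  [[0, 0, 0, 0], [0, 0, 0, 0], [0, 0, 0, 0], [0, 0, 0, 0], [0, 0, 0, 0], [0, 0, 0, 0], [0, 0, 0, 0], [0, 0, 0, 0], [0, 0, 0, 0], [0, 0, 0, 0], [0, 0, 0, 0], [0, 0, 0, 0]],
], claw=0)

```text
time_s: 47.32
tcp_pos: [0.436, 0.2832, 0.0999]
ee_rot: [[0.31, -0.951, 0.024], [-0.951, -0.309, 0.02], [-0.012, -0.029, -1.0]]
wrist_force: [-2.6, 0.7, 4.7]
gripper_width: 0.162
gripper_force: 29.8
```

>>> jog_arm([
  [[0, 0, -0.03, 0], [0, 0, -0.05, 0.18], [0, 0, 0, 0.18], [0, 0, 0, 0.18], [0, 0, 0, 0.18], [0, 0, 0, 0.18], [0, 0, 0, 0.18], [0, 0, 0, 0.18], [0, 0, 0, 0.18], [0, 0, 0, 0.18], [0, 0, 0, 0.18], [0, 0, 0, 0]],
])

```text
time_s: 48.82
tcp_pos: [0.4338, 0.281, 0.1784]
ee_rot: [[-0.996, -0.087, 0.022], [-0.087, 0.996, 0.019], [-0.023, 0.017, -1.0]]
wrist_force: [-0.7, -0.0, -4.6]
gripper_width: 0.154
gripper_force: 30.0
```

```bash
python3 -c "
from h import *
s=sense();print(s['tcp_pos'],s['gripper_width'],np.round(s['ee_rot'],3).tolist())
print(bay(2),plan(bay(2,-.035),.14,94.4))"
```

```text
[0.4337616  0.28104801 0.17840965] 0.15395241736206006 [[-0.996, -0.087, 0.022], [-0.087, 0.996, 0.019], [-0.023, 0.017, -1.0]]
[ 0.63611322 -0.00571485] [-139.6, -304.4, 36.6, 'turn 0.010 rad', 'j6 -136']
```

>>> jog_arm([
  [[-0.0233, -0.0507, 0, 0], [-0.0233, -0.0507, 0, 0], [-0.0233, -0.0507, 0, 0], [-0.0233, -0.0507, 0, 0], [-0.0232, -0.0508, 0, 0], [-0.0232, -0.0508, 0, 0.01], [0, 0, 0.02, 0], [0, 0, 0.015, 0], [0, 0, 0, 0]],
])

```text
time_s: 49.95
tcp_pos: [0.5988, -0.0088, 0.1406]
ee_rot: [[-0.997, -0.077, 0.019], [-0.077, 0.997, 0.019], [-0.02, 0.018, -1.0]]
wrist_force: [0.1, 1.2, -4.5]
gripper_width: 0.159
gripper_force: 30.0
```

```bash
python3 -c "
from h import *
s=sense();print(s['tcp_pos'],s['wrist_force'])
im=capture('wrist');cv2.imwrite('pics/w7.png',im[:,:,::-1])
print(plan(bay(2,-.035),.115,94.4))"
```

```text
[ 0.59875538 -0.00875447  0.14064449] [ 0.0887261   1.21943922 -4.49761224]
[0.2, -1.5, 27.0, 'turn 0.001 rad', 'j6 -99']
```

View pics/w7.png

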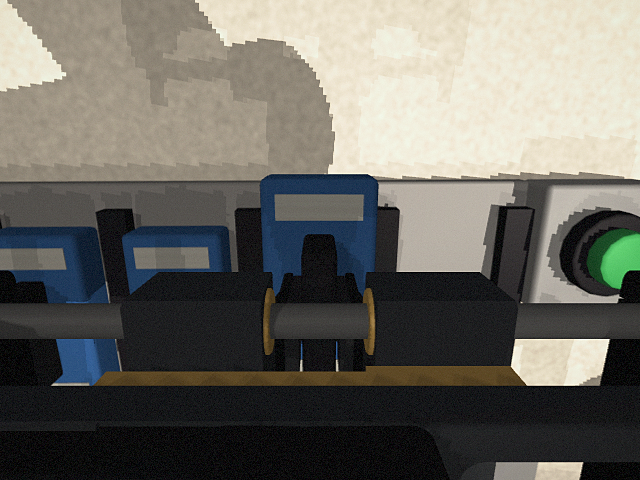

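The held caddy at (318,215) is square between the lane 2 rails at (247,238) and (388,238). Lowering it in.

>>> jog_arm([
  [[0, -0.001, 0.015, 0], [0, 0, 0.008, 0], [0, 0, 0.004, 0], [0, 0, 0.002, 0], [0, 0, 0.001, 0], [0, 0, 0, 0]],
])

```text
time_s: 50.75
tcp_pos: [0.6011, -0.0094, 0.1132]
ee_rot: [[-0.997, -0.076, 0.024], [-0.075, 0.997, 0.02], [-0.026, 0.018, -0.999]]
wrist_force: [0.3, 0.3, -5.0]
gripper_width: 0.158
gripper_force: 30.0
```

>>> jog_arm([
  [[0, 0, 0.001, 0], [0, 0, 0.001, 0], [0, 0, 0, 0], [0, 0, 0, 0]],
])

```text
time_s: 51.25
tcp_pos: [0.6016, -0.0092, 0.1124]
ee_rot: [[-0.997, -0.076, 0.026], [-0.076, 0.997, 0.02], [-0.027, 0.018, -0.999]]
wrist_force: [-2.1, 0.9, 6.0]
gripper_width: 0.158
gripper_force: 30.0
```

>>> jog_arm([
  [[0, 0, -0.001, 0], [0, 0, 0, 0], [0, 0, 0, 0], [0, 0, 0, 0]],
], claw=0.4)

```text
time_s: 51.75
tcp_pos: [0.6011, -0.0094, 0.1117]
ee_rot: [[-0.997, -0.076, 0.024], [-0.075, 0.997, 0.02], [-0.025, 0.018, -1.0]]
wrist_force: [0.0, 0.6, -0.4]
gripper_width: 0.398
gripper_force: 0.0
```

>>> jog_arm([
  [[0, 0, 0, 0], [0, 0, 0, 0], [0, 0, 0, 0], [0, 0, 0, 0], [0, 0, 0, 0], [0, 0, 0, 0]],
], claw=0)

```text
time_s: 52.5
tcp_pos: [0.601, -0.0093, 0.112]
ee_rot: [[-0.997, -0.076, 0.024], [-0.075, 0.997, 0.02], [-0.025, 0.018, -1.0]]
wrist_force: [-0.3, -0.3, 1.2]
gripper_width: 0.159
gripper_force: 29.9
```

```bash
python3 -c "
from h import *
s=sense();print(s['tcp_pos'],s['wrist_force'],s['gripper_width'])
R=np.array(s['ee_rot']);print(plan(bay(2),s['tcp_pos'][2],94.4), R.T@np.r_[SX,0])"
```

```text
[ 0.60104009 -0.00933537  0.1119814 ] [-0.31766754 -0.32496359  1.23945653] 0.15879011026453307
[-33.9, 0.0, 0.9, 'turn -0.001 rad', 'j6 -99'] [-0.9996748   0.00106989  0.02547854]
```

Sliding it home.

>>> jog_arm([
  [[-0.01, 0, 0.0002, 0], [-0.01, 0, 0.0002, 0], [-0.008, 0, 0.0002, 0], [-0.003, 0, 0, 0], [-0.002, 0, 0, 0], [-0.002, 0, 0, 0], [-0.001, 0, 0, 0], [-0.001, 0, 0, 0], [0, 0, 0, 0], [0, 0, 0, 0]],
])

```text
time_s: 53.75
tcp_pos: [0.6316, -0.0075, 0.1119]
ee_rot: [[-0.997, -0.075, 0.007], [-0.075, 0.997, 0.018], [-0.008, 0.017, -1.0]]
wrist_force: [-19.2, 0.5, 16.8]
gripper_width: 0.159
gripper_force: 30.0
```

>>> jog_arm([
  [[0.0025, 0, -0.001, 0], [0, 0, 0, 0], [0, 0, 0, 0], [0, 0, 0, 0], [0, 0, 0, 0], [0, 0, 0, 0], [0, 0, -0.05, 0], [0, 0, -0.05, 0], [0, 0, -0.05, 0], [0.0036, 0.0576, 0, 0], [0.0036, 0.0576, 0, 0], [0.0036, 0.0576, 0, 0], [0.0036, 0.0576, 0, 0], [0.0036, 0.0576, 0, 0], [0.0036, 0.0576, 0, 0], [0, 0, 0, 0.14], [0, 0, 0, 0.14], [0, 0, 0, 0]],
], claw=1)

```text
time_s: 56.0
tcp_pos: [0.584, 0.3333, 0.2687]
ee_rot: [[-0.979, 0.201, 0.024], [0.201, 0.979, 0.02], [-0.019, 0.024, -1.0]]
wrist_force: [-0.5, 1.0, -0.3]
gripper_width: 1.004
gripper_force: 0.0
```

```bash
python3 -c "
from h import *
look();lanes('t4');s=sense();print(s['joints'].round(1),np.round(s['ee_rot'],3).tolist())"
```

```text
56.0 [0.58399534 0.33333964 0.26871869] [-0.5  1.  -0.3] 1.0041000772133617
[319. 211.] [0.5857 0.3389] [1.09000e-01 5.30000e-02 1.68487e+02] [3.9, 0.5, 171.3, 'turn -0.001 rad', 'j6 -145']
[475.  75.] [0.5001 0.4887] [1.22000e-01 9.10000e-02 1.04226e+02] [117.8, 130.1, 172.3, 'turn 1.121 rad', 'j6 -145']
top [347. 190.] [ 0.6347 -0.0064] [0.111 0.054 4.416] station [-1.5000e-03  1.9929e+00]
top [376. 188.] [ 0.6394 -0.0839] [0.11  0.055 4.69 ] station [-0.0027  0.9973]
top [406. 186.] [ 0.6457 -0.1611] [0.109 0.056 4.732] station [-0.0023  0.0039]
[ 4.350e+01  2.680e+01  4.600e+00  1.000e-01 -6.600e+01 -1.451e+02] [[-0.979, 0.201, 0.024], [0.201, 0.979, 0.02], [-0.019, 0.025, -1.0]]
```

>>> jog_arm([
  [[0.001, 0.0005, 0.05, 0], [0.001, 0, 0.05, 0], [0.001, 0, 0.04, 0], [0.0009, 0, 0.02, 0], [0, 0, 0.009, 0], [0, 0, 0, 0]],
])

```text
time_s: 56.85
tcp_pos: [0.5847, 0.3377, 0.0999]
ee_rot: [[-0.979, 0.202, 0.024], [0.203, 0.979, 0.02], [-0.019, 0.024, -1.0]]
wrist_force: [0.2, 0.4, -0.8]
gripper_width: 0.998
gripper_force: 0.0
```

>>> jog_arm([
  [[0, 0, 0, 0], [0, 0, 0, 0], [0, 0, 0, 0], [0, 0, 0, 0], [0, 0, 0, 0], [0, 0, 0, 0], [0, 0, 0, 0], [0, 0, 0, 0], [0, 0, 0, 0], [0, 0, 0, 0], [0, 0, 0, 0], [0, 0, 0, 0]],
], claw=0)

```text
time_s: 58.35
tcp_pos: [0.5845, 0.3378, 0.1001]
ee_rot: [[-0.979, 0.203, 0.024], [0.203, 0.979, 0.02], [-0.019, 0.025, -1.0]]
wrist_force: [0.1, -1.3, 2.8]
gripper_width: 0.161
gripper_force: 29.9
```

>>> jog_arm([
  [[0, 0, -0.03, 0], [0, 0, -0.05, -0.14], [0, 0, 0, -0.14], [0, 0, 0, 0]],
])

```text
time_s: 58.85
tcp_pos: [0.5816, 0.3358, 0.1787]
ee_rot: [[-0.997, -0.073, 0.021], [-0.073, 0.997, 0.02], [-0.023, 0.018, -1.0]]
wrist_force: [-0.3, 1.0, -3.6]
gripper_width: 0.162
gripper_force: 29.9
```

```bash
python3 -c "
from h import *
s=sense();print(s['tcp_pos'],s['gripper_width'],np.round(s['ee_rot'],3).tolist())
print(bay(3),plan(bay(3,-.035),.14,94.4))"
```

```text
[0.58164944 0.33584469 0.17872549] 0.1616699455920854 [[-0.997, -0.073, 0.021], [-0.073, 0.997, 0.02], [-0.023, 0.018, -1.0]]
[0.63012914 0.07205526] [7.8, -268.3, 33.7, 'turn -0.004 rad', 'j6 -130']
```

>>> jog_arm([
  [[0.0016, -0.0537, 0, 0], [0.0016, -0.0537, 0, 0], [0.0016, -0.0537, 0, 0], [0.0016, -0.0536, 0, 0], [0.0014, -0.0536, 0, -0.004], [0, 0, 0, 0], [0, 0, 0.02, 0], [0, 0, 0.012, 0], [0, 0, 0, 0]],
])

```text
time_s: 59.98
tcp_pos: [0.5948, 0.0691, 0.1407]
ee_rot: [[-0.997, -0.079, 0.02], [-0.079, 0.997, 0.019], [-0.021, 0.017, -1.0]]
wrist_force: [-0.7, -0.1, -3.6]
gripper_width: 0.162
gripper_force: 30.0
```

```bash
python3 -c "
from h import *
s=sense();print(s['tcp_pos'],s['wrist_force'])
print(plan(bay(3,-.035),.1125,94.4))"
```

```text
[0.59483044 0.06906818 0.14074666] [-0.70470413 -0.0727465  -3.59768668]
[1.3, -1.1, 28.2, 'turn 0.003 rad', 'j6 -107']
```

>>> jog_arm([
  [[0.001, -0.001, 0.014, 0.002], [0, 0, 0.008, 0], [0, 0, 0.004, 0], [0, 0, 0.002, 0], [0, 0, 0.001, 0], [0, 0, 0.001, 0], [0, 0, 0, 0]],
])

```text
time_s: 60.85
tcp_pos: [0.5956, 0.0683, 0.1128]
ee_rot: [[-0.997, -0.078, 0.024], [-0.077, 0.997, 0.02], [-0.025, 0.018, -1.0]]
wrist_force: [0.2, 1.1, -3.1]
gripper_width: 0.159
gripper_force: 30.0
```

```bash
python3 -c "
from h import *
s=sense();print(s['tcp_pos'],s['wrist_force'])
print(plan(bay(3),.1125,94.4))"
```

```text
[0.59564611 0.06831983 0.11280246] [ 0.17246644  1.06184284 -3.12097615]
[-33.3, 0.1, 1.2, 'turn 0.001 rad', 'j6 -107']
```

>>> jog_arm([
  [[0, 0, 0.0005, 0], [-0.01, 0, 0.0002, 0], [-0.01, 0, 0.0002, 0], [-0.008, 0, 0.0002, 0], [-0.003, 0, 0, 0], [-0.002, 0, 0, 0], [-0.002, 0, 0, 0], [-0.001, 0, 0, 0], [0, 0, 0, 0], [0, 0, 0, 0]],
])

```text
time_s: 62.1
tcp_pos: [0.6279, 0.0706, 0.1123]
ee_rot: [[-0.997, -0.077, 0.015], [-0.077, 0.997, 0.019], [-0.017, 0.017, -1.0]]
wrist_force: [-10.1, 1.4, 4.7]
gripper_width: 0.157
gripper_force: 30.0
```

>>> jog_arm([
  [[0.002, 0, -0.0005, 0], [0, 0, 0, 0], [0, 0, 0, 0], [0, 0, 0, 0], [0, 0, 0, 0], [0, 0, 0, 0], [0, 0, -0.05, 0], [0, 0, -0.05, 0], [0.0209, 0.0418, 0, 0], [0.0209, 0.0418, 0, 0], [0, 0, 0, 0]],
], claw=1)

```text
time_s: 63.48
tcp_pos: [0.5778, 0.1512, 0.2139]
ee_rot: [[-0.996, -0.081, 0.024], [-0.081, 0.997, 0.021], [-0.026, 0.019, -0.999]]
wrist_force: [0.2, -1.0, -0.1]
gripper_width: 0.997
gripper_force: 0.0
```

>>> jog_arm([
  [[0, 0, 0, 0], [0, 0, 0, 0], [0, 0, 0, 0], [0, 0, 0, 0], [0, 0, 0, 0], [0, 0, 0, 0], [0, 0, 0, 0], [0, 0, 0, 0], [0, 0, 0, 0], [0, 0, 0, 0]],
], claw=0)

```text
time_s: 64.72
tcp_pos: [0.579, 0.149, 0.2134]
ee_rot: [[-0.997, -0.078, 0.024], [-0.077, 0.997, 0.02], [-0.025, 0.018, -1.0]]
wrist_force: [-0.1, 0.1, 0.6]
gripper_width: 0.021
gripper_force: 0.0
```

```bash
python3 -c "
from h import *
s=sense();print(s['tcp_pos'],s['gripper_width']);lanes('t5')
m=camera_model('wrist');im=capture('wrist');cv2.imwrite('pics/w8.png',im[:,:,::-1])
print(plan((.580,.1512),.125),proj(m,(.580,.1512,.047)))
b=max(blobs(im,'green',50),key=cv2.contourArea);print(cv2.boundingRect(b))"
```

```text
[0.57899043 0.14904978 0.2133805 ] 0.02142572175633204
top [347. 190.] [ 0.6336 -0.0062] [0.109 0.055 5.172] station [-0.0026  1.9957]
top [377. 188.] [ 0.6395 -0.0844] [0.11  0.056 4.478] station [-0.0026  0.9911]
top [406. 186.] [ 0.6454 -0.1608] [0.11  0.056 4.848] station [-0.0027  0.0085]
[2.4, -0.5, 88.4] [318.92013521 236.16965034]
(297, 214, 45, 45)
```

View pics/w8.png

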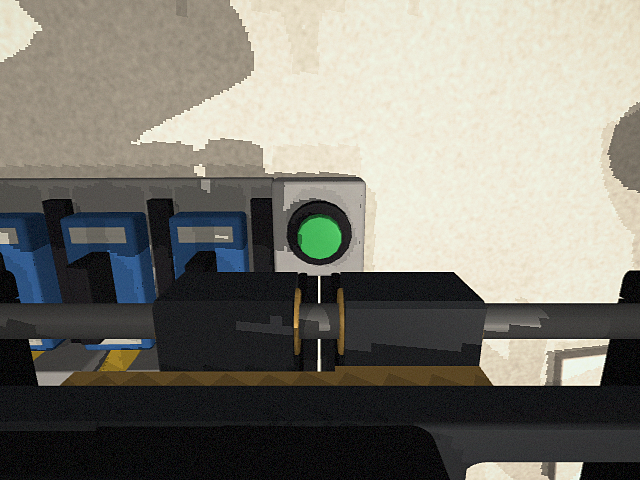

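View pics/t5.png

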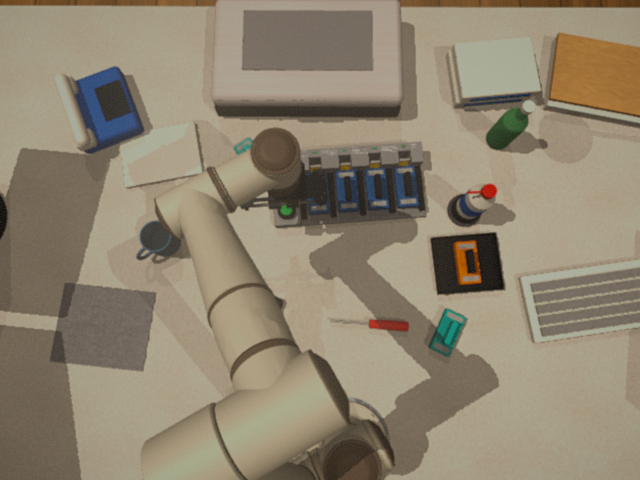

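The wrist view shows the button at (319,236), exactly as predicted, and three caddies level in their lanes. The top view shows lanes 0–2 home (347/377/406,188), with lane 3 partly hidden by the arm. The orange caddy is in the tray at (467,263). Pressing start.

>>> jog_arm([
  [[0.0024, -0.0005, 0.05, 0], [0, 0, 0.03, 0], [0, 0, 0.01, 0], [0, 0, 0.003, 0], [0, 0, 0.003, 0], [0, 0, 0.002, 0], [0, 0, 0.002, 0], [0, 0, 0.002, 0], [0, 0, 0, 0], [0, 0, 0, 0]],
])

```text
time_s: 66.08
tcp_pos: [0.5795, 0.1505, 0.1159]
ee_rot: [[-0.997, -0.079, 0.026], [-0.079, 0.997, 0.02], [-0.028, 0.018, -0.999]]
wrist_force: [-7.9, -1.4, 21.2]
gripper_width: 0.01
gripper_force: 10.9
```

>>> jog_arm([
  [[0, 0, -0.03, 0], [0, 0, -0.05, 0], [0, 0, -0.05, 0], [0, 0, -0.05, 0], [0.05, 0, 0, 0], [0.05, 0, 0, 0], [0.05, 0, 0, 0], [0, 0, 0, 0], [0, 0, 0, 0]],
])

```text
time_s: 67.2
tcp_pos: [0.426, 0.1358, 0.2884]
ee_rot: [[-0.997, -0.078, 0.027], [-0.078, 0.997, 0.022], [-0.028, 0.02, -0.999]]
wrist_force: [-0.5, -0.2, 0.2]
gripper_width: 0.006
gripper_force: 0.0
```

```bash
python3 -c "
from h import *
lanes('t6')
m=camera_model('side');im=capture('side')
cv2.imwrite('pics/s6.png',cv2.resize(im[140:330,200:380],(720,600) and (568,600),interpolation=2)[:,:,::-1])
for b in blobs(im,'green',25):print('green side',np.round(cen(b),1))
s=sense();print(s['tcp_pos'],s['wrist_force'])"
```

```text
top [317. 193.] [0.6277 0.0714] [0.109 0.053 4.439] station [-2.4000e-03  2.9944e+00]
top [347. 191.] [ 0.6344 -0.0061] [0.112 0.055 3.998] station [-1.7000e-03  1.9964e+00]
top [376. 188.] [ 0.6397 -0.0839] [0.109 0.055 4.486] station [-0.0024  0.9974]
top [406. 186.] [ 0.6455 -0.1611] [0.109 0.056 4.732] station [-0.0025  0.0039]
green side [267.1 291.2]
[0.42638851 0.13579802 0.28777959] [-0.85093124  0.22024121  0.9492094 ]
```

View pics/s6.png

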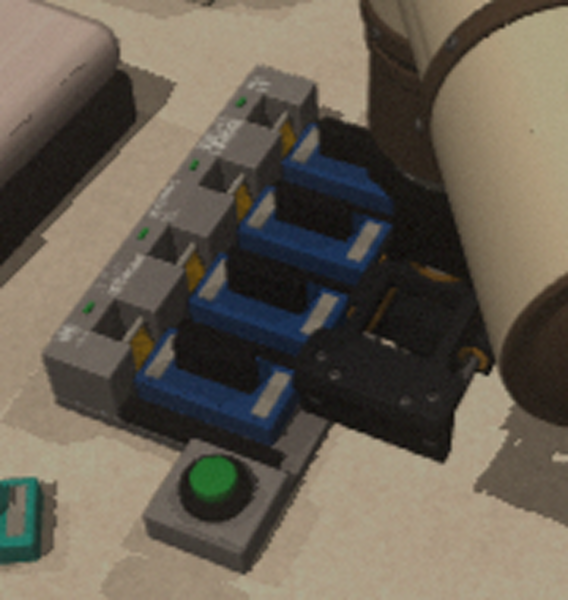

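All four caddies read the same depth, the levers are in and the button is up again. To be sure the button really bottomed, I'll press it again in small steps and watch the force.

>>> jog_arm([
  [[-0.05, 0, 0, 0], [-0.05, 0, 0, 0], [-0.05, 0, 0, 0], [0, 0, 0.05, 0], [0, 0, 0.05, 0], [0, 0, 0.05, 0], [0, 0, 0.01, 0], [0, 0, 0, 0], [0, 0, 0, 0]],
])

```text
time_s: 68.42
tcp_pos: [0.5801, 0.1506, 0.1336]
ee_rot: [[-0.997, -0.078, 0.028], [-0.077, 0.997, 0.022], [-0.03, 0.02, -0.999]]
wrist_force: [-1.1, -0.2, 0.2]
gripper_width: 0.007
gripper_force: 0.0
```

>>> jog_arm([
  [[0, 0, 0.003, 0], [0, 0, 0, 0], [0, 0, 0, 0]],
])

```text
time_s: 68.8
tcp_pos: [0.5788, 0.1502, 0.1289]
ee_rot: [[-0.997, -0.078, 0.025], [-0.077, 0.997, 0.021], [-0.026, 0.019, -0.999]]
wrist_force: [0.6, -0.2, -0.2]
gripper_width: 0.004
gripper_force: 0.0
```

>>> jog_arm([
  [[0, 0, 0.002, 0], [0, 0, 0, 0], [0, 0, 0, 0]],
])

```text
time_s: 69.18
tcp_pos: [0.5787, 0.1501, 0.1263]
ee_rot: [[-0.997, -0.078, 0.024], [-0.077, 0.997, 0.02], [-0.025, 0.018, -1.0]]
wrist_force: [-0.5, 1.2, -0.2]
gripper_width: 0.009
gripper_force: 0.0
```

>>> jog_arm([
  [[0, 0, 0.002, 0], [0, 0, 0, 0], [0, 0, 0, 0]],
])

```text
time_s: 69.55
tcp_pos: [0.5788, 0.1501, 0.1243]
ee_rot: [[-0.997, -0.078, 0.024], [-0.077, 0.997, 0.02], [-0.025, 0.018, -1.0]]
wrist_force: [-0.1, -0.2, 0.4]
gripper_width: 0.004
gripper_force: 0.0
```

>>> jog_arm([
  [[0, 0, 0.002, 0], [0, 0, 0, 0], [0, 0, 0, 0]],
])

```text
time_s: 69.92
tcp_pos: [0.5789, 0.1502, 0.1224]
ee_rot: [[-0.997, -0.078, 0.024], [-0.077, 0.997, 0.02], [-0.026, 0.018, -1.0]]
wrist_force: [0.3, 0.6, 0.8]
gripper_width: 0.003
gripper_force: 0.2
```

>>> jog_arm([
  [[0, 0, 0.002, 0], [0, 0, 0, 0], [0, 0, 0, 0]],
])

```text
time_s: 70.3
tcp_pos: [0.579, 0.1503, 0.1206]
ee_rot: [[-0.997, -0.078, 0.024], [-0.077, 0.997, 0.02], [-0.026, 0.018, -1.0]]
wrist_force: [0.1, -0.1, 1.9]
gripper_width: 0.008
gripper_force: 1.2
```

Contact starts at a TCP height of about 0.1224, so the earlier press to 0.1159 covered the full 6 mm. I'll withdraw and hand the job in.

>>> jog_arm([
  [[0, 0, -0.03, 0], [0, 0, -0.05, 0], [0, 0, -0.05, 0], [0, 0, -0.05, 0], [0.05, 0, 0, 0], [0.05, 0, 0, 0], [0, 0, 0, 0], [0, 0, 0, 0], [0, 0, 0, 0]],
])

```text
time_s: 71.42
tcp_pos: [0.4759, 0.1392, 0.2976]
ee_rot: [[-0.997, -0.077, 0.024], [-0.077, 0.997, 0.02], [-0.025, 0.018, -1.0]]
wrist_force: [-0.2, -0.5, -0.7]
gripper_width: 0.007
gripper_force: 0.0
```

```bash
python3 -c "
from h import *
lanes('t7');print(finish_job())"
```

```text
top [317. 189.] [0.6306 0.0718] [0.104 0.053 4.009] station [5.0000e-04 2.9966e+00]
top [347. 191.] [ 0.6344 -0.0064] [0.111 0.056 5.09 ] station [-1.800e-03  1.993e+00]
top [376. 188.] [ 0.6394 -0.0839] [0.11  0.055 4.486] station [-0.0027  0.9975]
top [406. 186.] [ 0.6454 -0.161 ] [0.11  0.056 4.735] station [-0.0026  0.0057]
the job is handed in; nothing more can be done
None
```

I handed the job in at about 71 s, but no verdict came back: by my measurements the orange caddy is flat in the tray, the cap and start button were each pressed right down and released, all four blue caddies are home within about 3 mm, and the mouse and mug were left alone.

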